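# Load, close and turn over a sample mixer

## Task

Mix the samples: stand every sample jar on the bench upright in a pocket of the blue carrier, swing the hood shut until its rim lies flush on the carrier, and lock it by turning its wing nut clockwise to the stop. Only then use the crank to turn the closed carrier fully upside down, to its stop, leave it so for three seconds, and bring it back fully upright, still shut and locked. Leave the canister, the reagent bottle and the timer where they are.

Things in the scene. Friction and masses are not known exactly. Their poses are not given: they have to be found in the camera images.
- mixer: Hand-cranked end-over-end mixer, fixed to the bench (it is not always in the same place or at the same yaw): grey base plate 150 x 260 x 12 mm and two posts 115 mm tall. Origin at the centre of its underside on the bench. Its x axis points from its front (robot side) to its back, its y axis lies along the carrier's turning axis, 100 mm above the bench; the crank is at its -y end.
- carrier (a joint): Angle in rad of the blue carrier (with hood and crank) about the mixer's turning axis. 0 = upright, at its stop; 3.14 = upside down, at its stop. It grows as the crank handle goes from the front (robot side) up over the top to the back. Stiff: stays where it is left; takes about 0.35 N m, i.e. 5 N at the handle.
- carrier_mid (a point): Centre of the carrier's flat top face (the seam where the hood meets it), on the turning axis; turns with the carrier; axes as the mixer's when upright. The carrier is a blue block 72 mm (x) by 184 mm (y) by 34 mm deep, with four square pockets in a row along y.
- pocket0 (a point): Centre of the mouth of pocket 0, at the carrier's top face, turning with it. Square pocket 37 mm wide and 22 mm deep with a 3 mm chamfer; pockets are 44 mm apart along y. A seated jar stands 22 mm proud of the top face. Any jar may go in any pocket.
- pocket1 (a point): Centre of the mouth of pocket 1, at the carrier's top face, turning with it. Square pocket 37 mm wide and 22 mm deep with a 3 mm chamfer; pockets are 44 mm apart along y. A seated jar stands 22 mm proud of the top face. Any jar may go in any pocket.
- pocket2 (a point): Centre of the mouth of pocket 2, at the carrier's top face, turning with it. Square pocket 37 mm wide and 22 mm deep with a 3 mm chamfer; pockets are 44 mm apart along y. A seated jar stands 22 mm proud of the top face. Any jar may go in any pocket.
- pocket3 (a point): Centre of the mouth of pocket 3, at the carrier's top face, turning with it. Square pocket 37 mm wide and 22 mm deep with a 3 mm chamfer; pockets are 44 mm apart along y. A seated jar stands 22 mm proud of the top face. Any jar may go in any pocket.
- hood (a joint): Opening angle in rad of the white hood, the upper shell half: 0 = shut, rim flush on the carrier; about 2.1 to 2.6 at the start (swung over to the back); stop at 2.7. Stiff hinge (about 0.25 N m): the hood stays where it is left, also when upside down. The hood is 72 x 184 mm and 30 mm high, open below, 26 mm inside.
- hood_hinge (a point): Middle of the hood's hinge line, on the carrier's back upper edge, 36 mm behind carrier_mid; the hinge runs along y.
- hood_handle (a point): Centre of the hood's orange handle: a roller, free to spin on its pin, 18 mm in diameter and 22 mm long along y, on a 12 mm wide stem, in the middle of the hood's free edge, 24 mm outside its front wall, 96 mm from the hinge (8 mm above the seam when shut). Gripped by its flat ends (fingers closing along y) it spins while fingers that keep pointing down lead it round.
- wingnut (a joint): Captive brass wing nut in the middle of the hood's top: angle turned clockwise (seen from above the shut hood) in rad, 0 = loose, 1.5 = locked, at its stop. Near 0 at the start. Light friction, stays where it is left.
- nut_grip (a point): Centre of the wing nut's bar, which is 40 mm long, 12 mm thick and 20 mm tall, 18 mm above the hood's top; turns with the nut. Its x axis lies along the bar (along the mixer's x at 0). With the hood shut the bar's top is 58 mm above the seam.
- crank_handle (a point): Centre of the red crank handle: a roller, free to spin on its pin, 24 mm in diameter and 22 mm long along y, on a 10 mm thick crank arm 75 mm from the turning axis, 165 mm to the -y side of carrier_mid (55 mm outside the post). In front, level with the axis, when upright. Gripped by its flat ends (fingers closing along y) it spins while fingers that keep pointing down lead it round.
- jar0: Closed sample jar, amber glass with an orange screw cap, a plain upright cylinder 34 mm in diameter and 44 mm tall, about 60 g; origin at the centre of its underside, z up through the cap. Stands loose on the bench at the start, or is absent.
- jar1: Closed sample jar, amber glass with an orange screw cap, a plain upright cylinder 34 mm in diameter and 44 mm tall, about 60 g; origin at the centre of its underside, z up through the cap. Stands loose on the bench at the start, or is absent.
- jar2: Closed sample jar, amber glass with an orange screw cap, a plain upright cylinder 34 mm in diameter and 44 mm tall, about 60 g; origin at the centre of its underside, z up through the cap. Stands loose on the bench at the start, or is absent.
- jar3: Closed sample jar, amber glass with an orange screw cap, a plain upright cylinder 34 mm in diameter and 44 mm tall, about 60 g; origin at the centre of its underside, z up through the cap. Stands loose on the bench at the start, or is absent.
- canister: Open steel canister, 90 mm in diameter, 100 mm tall, not part of the job; origin at the centre of its underside.
- reagent: Amber bottle with orange cap, 60 mm in diameter, 120 mm tall, not part of the job; origin at the centre of its underside.
- timer: White bench timer, 70 x 110 x 22 mm, not part of the job; origin at the centre of its underside.
Mind the look-alikes: they are no part of the job. What is shaped like the jar3 but red or turquoise is not meant.

How it is judged:
On the way, in this order (a step that is already met when the one before it is completed fails the run):
1. all jars stand fully down in pockets and the hood is shut on them (value of joint hood below 0.035 rad and value of joint carrier below 0.06 rad and z of jar0 in the frame of carrier_mid between -0.027 and -0.017 m and x of jar0 in the frame of carrier_mid between -0.006 and 0.006 m and y of jar0 in the frame of carrier_mid between -0.075 and 0.075 m and z of jar1 in the frame of carrier_mid between -0.027 and -0.017 m and x of jar1 in the frame of carrier_mid between -0.006 and 0.006 m and y of jar1 in the frame of carrier_mid between -0.075 and 0.075 m and z of jar2 in the frame of carrier_mid between -0.027 and -0.017 m and x of jar2 in the frame of carrier_mid between -0.006 and 0.006 m and y of jar2 in the frame of carrier_mid between -0.075 and 0.075 m and z of jar3 in the frame of carrier_mid between -0.027 and -0.017 m and x of jar3 in the frame of carrier_mid between -0.006 and 0.006 m and y of jar3 in the frame of carrier_mid between -0.075 and 0.075 m), for 0.2 s.
2. the wing nut is locked with the hood shut (value of joint hood below 0.035 rad and value of joint wingnut above 1.3 rad), for 0.2 s.
3. the shut, locked carrier stays fully upside down (all of step 2 and value of joint carrier above 3 rad), for 2.5 s.
4. the carrier is upright again, shut and locked (all of step 2 and value of joint carrier below 0.06 rad), for 0.2 s.
At the end, for the whole second after the job is handed in: Every jar stands in a pocket (underside 17-27 mm below the carrier top, within 6 mm of the row's middle line), hood shut (under 0.035 rad), wing nut locked (over 1.3 rad), carrier upright (under 0.06 rad) and still, after 2.5 s upside down (over 3.0 rad) (all of step 4 and velocity of joint carrier between -0.05 and 0.05 rad/s and z of jar0 in the frame of carrier_mid between -0.027 and -0.017 m and x of jar0 in the frame of carrier_mid between -0.006 and 0.006 m and y of jar0 in the frame of carrier_mid between -0.075 and 0.075 m and z of jar1 in the frame of carrier_mid between -0.027 and -0.017 m and x of jar1 in the frame of carrier_mid between -0.006 and 0.006 m and y of jar1 in the frame of carrier_mid between -0.075 and 0.075 m and z of jar2 in the frame of carrier_mid between -0.027 and -0.017 m and x of jar2 in the frame of carrier_mid between -0.006 and 0.006 m and y of jar2 in the frame of carrier_mid between -0.075 and 0.075 m and z of jar3 in the frame of carrier_mid between -0.027 and -0.017 m and x of jar3 in the frame of carrier_mid between -0.006 and 0.006 m and y of jar3 in the frame of carrier_mid between -0.075 and 0.075 m); the robot touches nothing.
It fails at once if the carrier is turned while the hood is open or not locked (value of joint carrier above 0.3 rad and (value of joint hood above 0.1 rad or value of joint wingnut below 1.1 rad)).
It fails at once if the canister is knocked or moved (distance of canister from where it was at the start of the episode above 0.03 m).
It fails at once if the reagent is knocked or moved (distance of reagent from where it was at the start of the episode above 0.03 m).
It fails at once if the timer is knocked or moved (distance of timer from where it was at the start of the episode above 0.03 m).
Of jar0, jar1, jar2, jar3 only 2 to 4 are there at a start; the rules pass over those that are not, and their reading is None.
At some moment in a run one of jar0, jar1, jar2, jar3 may be knocked a few centimetres aside while the robot is not near it.
It also fails if it takes over 210 s, if anything falls off the work surface, if the arm or the gripper's body presses on something with over 40 N, if the wrist force passes 120 N, or if a joint passes its speed limit or range.

## Robot

A 7-joint arm with a two-finger parallel gripper is mounted at the origin on the work surface. World frame = base frame: x ahead of the robot, y to its left, z up, the work surface at z = 0. Lengths are in m, angles in rad, forces in N, time in s.
With the tool pointing down it reaches from about 0.425 to 0.875 m from the base axis. Payload 4.7 kg.
Tool frame: the origin (TCP) lies midway between the tips of the shut fingers; the grasp point (between the pads) lies 19 mm behind it; x points along the fingers, z is the direction in which the jaws open and shut, and the axes are right-handed (so a half turn about x gives the same grasp; the last joint's range is limited). The gripper opens to 87 mm and grips with 3 to 60 N. Pads are 19 mm wide; open, the fingers measure 117 mm over their backs; the gripper's body (75 mm by 190 mm) begins 51 mm behind the grasp point.
Start: joints at [1.203, 0.321, -0.07, 1.45, 0.023, 1.371, -0.057], TCP at [0.242, -0.603, 0.223] pointing down, gripper open.
Joint ranges: [-2.86, 2.86], [-0.3, 2.09], [-1.38, 1.24], [0.06, 2.45], [-1.56, 4.7], [0.09, 2.05], [-2.69, 2.69]. Speed limits (rad/s): [2.57, 2.57, 3.14, 3.14, 3.14, 3.14, 3.14].

## Interface

Orientations are given as a rotation vector (axis times angle).
In Python, from bench import ctrl gives the robot as it stands.
- The arm moves only by the shell command python3 -m pendant 'ROWS' [OPENING] [FORCE]. ROWS is JSON, a list of rows, each an object with "travel": the shift along the tool's x, y, z in m, a list of three; "twist": the turn about the tool's x in rad. In form: [{"travel": [x, y, z], "twist": twist}, ...]. A call has 1 to 10 rows; each row is the pose to reach, as a shift and turn from the pose measured when the call began, along the tool's axes at that moment; what a row does not reach only later rows make up. A row lasts 1/8 s, in which the tool goes at most 62.5 mm and 10.7 degrees, less where a joint would pass 70% of its speed; a pose out of reach is approached as far as the arm can. A call with a gripper value outside its range is refused whole. OPENING is the opening, from -1 (shut) to 1 (fully open), so that 0 is half open, set as the call begins (- or left out, the last holds). The fingers move at their own pace and stop on an object; FORCE is the grip in N (left out, the last holds). Time passes only in rows, so rows that repeat a pose let the fingers close. It gives the time, the measured TCP pose, the force and the opening at its end, in the units of the state.
- ctrl.get_state(): the state, without advancing time (a new reading comes with each control period).
- ctrl.get_image(name): name is "scene" or "top"; returns the picture (480x640x3 uint8, red, green, blue); there is no depth.
- ctrl.camera_model(name): a dict with "K" (3x3 intrinsics, pixels), "rvec" (rotation vector, rad) and "tvec" (3), from world to camera coordinates, as OpenCV has them. Camera axes: x right, y down, z forward; pixel columns grow to the right and rows downward; lengths in m; the calibration is good to about 2 mm. A picture is of the moment at which its call begins. camera_model takes no time and is no camera call.
- ctrl.close_job(): hands the job in, once; it reports no verdict.
The state is a dict: "time": time; "joint_positions": joint angles; "qd": joint speeds; "joint_torque": joint torques, N m; "position": TCP position; "tool_rot": TCP orientation; "ft_force": force on the tool from outside, world axes, zero at the start; "torque": the same for the moment, N m; "grip_width": opening from 0.0 (shut) to 1.0 (fully open).
Only numpy, scipy, OpenCV 4.12 (cv2) and the standard library are available. Lean on these libraries where they do the work, as an engineer would, in place of code of your own. Each camera call takes 0.05 s, during which the arm holds its last target.

## Working session

There is one attempt and no reset: what is moved stays moved. The work goes in short steps, Python scripts to look and compute and a shell command to move; the robot and the scene stay as the last step left them, time stands still between calls to the robot, and variables do not carry over. Pictures are saved under pics/ and viewed, and the job is handed in when it is done.

```bash
ls; mkdir -p pics; python3 - <<'E'
from bench import ctrl
import cv2
print(ctrl.get_state())
for n in("scene","top"):
    cv2.imwrite(f"pics/{n}0.png",ctrl.get_image(n)[:,:,::-1]); print(ctrl.camera_model(n))
E
```

```text
pics
{'time': 0.0, 'joint_positions': array([ 1.20311173,  0.32179913, -0.07005771,  1.45169347,  0.02261555,
        1.37077524, -0.05687411]), 'qd': array([ 9.71094115e-05,  2.93309031e-04, -1.91878296e-04,  1.53374274e-03,
        2.09116727e-03,  8.26270718e-04, -1.25503963e-04]), 'joint_torque': array([ 1.45265824e-05, -4.91295648e+01, -4.04059617e-01, -3.12526917e+01,
       -6.40310207e-02,  4.35569545e-02,  1.50228575e-04]), 'position': array([ 0.24190145, -0.60271351,  0.22146753]), 'tool_rot': array([ 0.92451525,  1.36765181, -0.92294117]), 'ft_force': array([ 0.74288404,  0.20000248, -0.18333586]), 'torque': array([ 0.01872403, -0.04554367,  0.00898793]), 'grip_width': 1.0016231595023544}
{'K': array([[523.1944098 ,   0.        , 320.36433544],
       [  0.        , 523.1944098 , 247.24433086],
       [  0.        ,   0.        ,   1.        ]]), 'rvec': array([ 1.4984381 ,  1.95417532, -0.89503232]), 'tvec': array([ 0.05313585, -0.2916481 ,  1.69326821])}
{'K': array([[585.22919198,   0.        , 319.63745531],
       [  0.        , 585.22919198, 225.84233911],
       [  0.        ,   0.        ,   1.        ]]), 'rvec': array([ 2.17643129, -2.14228614,  0.14244684]), 'tvec': array([0.08843175, 0.59967099, 1.58483056])}
```

View pics/scene0.png

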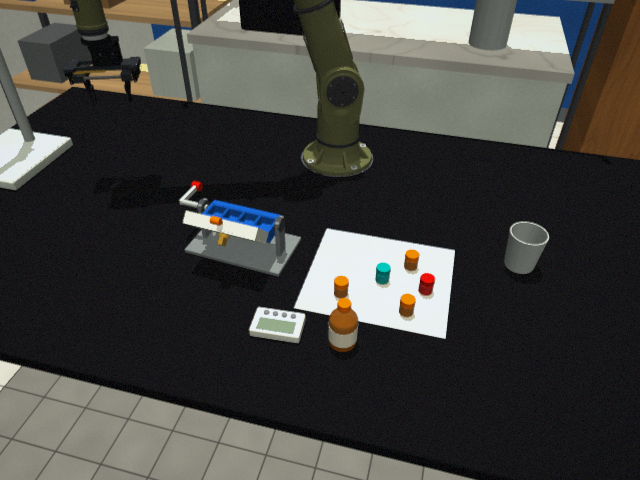

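View pics/top0.png

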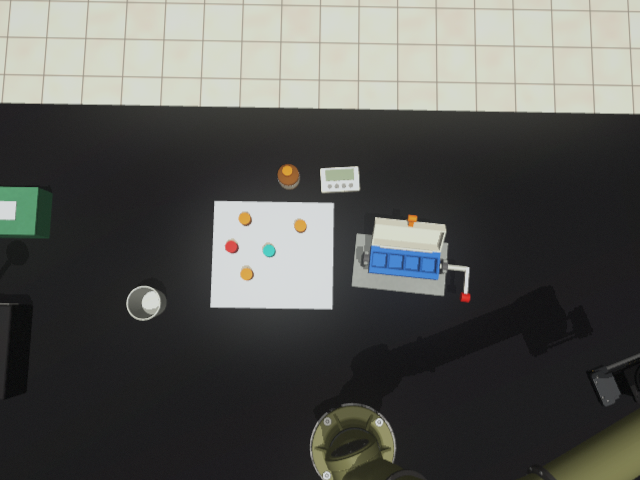

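```bash
cat > h.py <<'E'
import numpy as np, cv2
from bench import ctrl
from scipy.spatial.transform import Rotation as R
def cam(n):
    m=ctrl.camera_model(n); Rm=cv2.Rodrigues(m['rvec'])[0]; return m['K'],Rm,np.array(m['tvec'])
def ray(n,uv):
    K,Rm,t=cam(n); d=Rm.T@np.linalg.solve(K,[uv[0],uv[1],1.]); return -Rm.T@t,d
def onz(n,uv,z):
    o,d=ray(n,uv); return o+d*(z-o[2])/d[2]
def proj(n,p):
    K,Rm,t=cam(n); q=K@(Rm@np.asarray(p,float)+t); return q[:2]/q[2]
def tri(u1,u2):
    o1,d1=ray('scene',u1);o2,d2=ray('top',u2)
    A=np.stack([d1,-d2],1); s=np.linalg.lstsq(A,o2-o1,rcond=None)[0]
    a=o1+s[0]*d1;b=o2+s[1]*d2; return (a+b)/2,np.linalg.norm(a-b)
def blobs(im,lo,hi,minA=15):
    hsv=cv2.cvtColor(im,cv2.COLOR_RGB2HSV); m=cv2.inRange(hsv,lo,hi)
    n,l,s,c=cv2.connectedComponentsWithStats(m)
    return [(c[i].round(1),s[i]) for i in range(1,n) if s[i][4]>=minA],m
def tool():
    s=ctrl.get_state(); return s,R.from_rotvec(s['tool_rot']).as_matrix()
def shot(n,name,box=None,k=4):
    im=ctrl.get_image(n)
    if box:
        x0,y0,x1,y1=box; c=cv2.resize(im[y0:y1,x0:x1],None,fx=k,fy=k,interpolation=cv2.INTER_CUBIC)
    else: c=im
    cv2.imwrite(f'pics/{name}.png',c[:,:,::-1]); return im
E
python3 - <<'E'
from h import *
im=shot('top','top_mix',(345,205,480,305),5); 
for nm,lo,hi in (('orange',(8,150,100),(22,255,255)),('red',(0,180,80),(6,255,255)),('turq',(80,120,80),(95,255,255)),('blue',(100,150,60),(125,255,255))):
    for c,s in blobs(im,lo,hi)[0]: print('top',nm,c,s,onz('top',c,0.044).round(4))
im=shot('top','top_jars',(205,160,345,310),4)
im=shot('scene','sc_mix',(165,170,315,285),5)
for nm,lo,hi in (('orange',(8,150,100),(22,255,255)),('red',(0,180,80),(6,255,255))):
    for c,s in blobs(im,lo,hi)[0]: print('scene',nm,c,s)
print(tool()[1].round(3))
E
```

```text
top orange [287.7 174. ] [278 164  21  21 342] [0.7417 0.1893 0.044 ]
top orange [244.5 218.4] [239 213  12  12 102] [0.6147 0.3058 0.044 ]
top orange [411.7 219.1] [407 214  11  13  83] [ 0.6203 -0.1565  0.044 ]
top orange [300.1 225.8] [295 221  11  11 100] [0.5966 0.1519 0.044 ]
top orange [246.4 273.9] [241 269  11  11  95] [0.4619 0.2958 0.044 ]
top red [464.7 297.4] [460 293  10   9  72] [ 0.4074 -0.3001  0.044 ]
top turq [268.9 250.5] [264 245  11  12 104] [0.5269 0.2361 0.044 ]
top blue [404.  262.9] [ 369  247   71   33 1736] [ 0.4987 -0.1349  0.044 ]
scene orange [94.2 71.1] [85 71 20  2 22]
scene orange [633.4 120.4] [622  99  18  49 106]
scene orange [623.4 126.1] [621 121   6  11  18]
scene orange [215.3 220.2] [210 216  12   9  78]
scene orange [221.9 237.8] [218 233  11  12  75]
scene orange [411.8 257.3] [406 250  13  20 173]
scene orange [342.7 308.7] [329 276  29  58 863]
scene orange [407.4 302.5] [400 294  15  23 215]
scene red [197.  184.7] [191 180  12  11  73]
scene red [426.  283.5] [419 273  15  22 243]
[[-0.     0.928  0.373]
 [ 0.001  0.373 -0.928]
 [-1.    -0.    -0.001]]
```

View pics/top_mix.png

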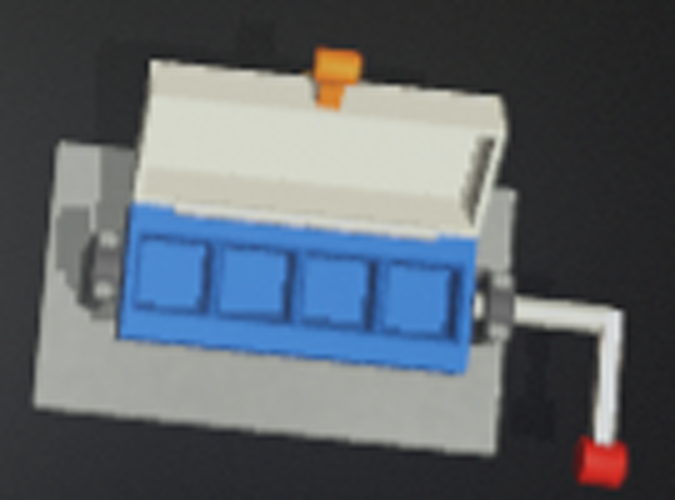

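View pics/top_jars.png

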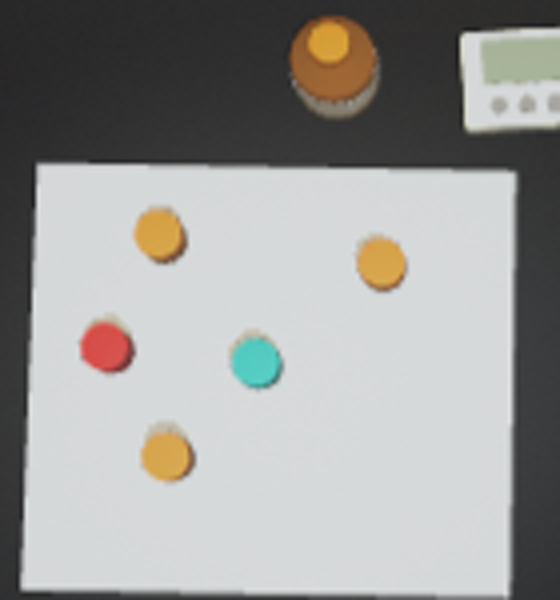

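View pics/sc_mix.png

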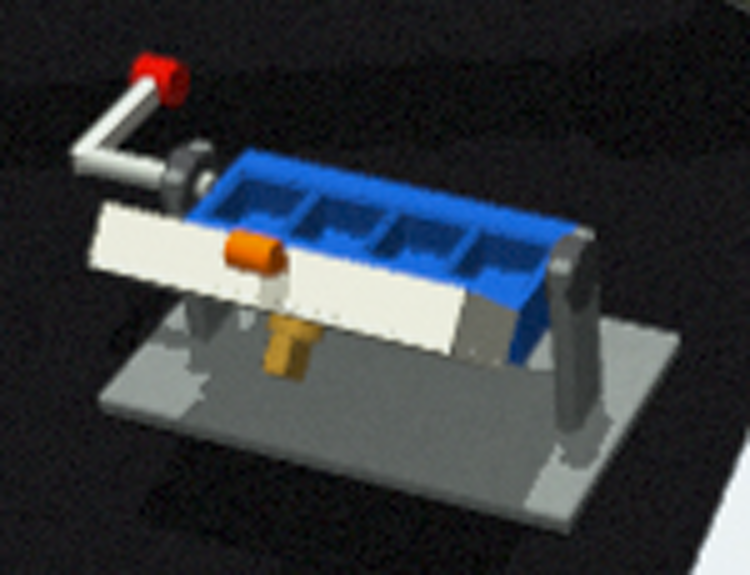

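```bash
python3 - <<'E'
from h import *
f=lambda p:(p[0]/5-.1*0+345-0.4,p[1]/5+205-0.4)
print('cams',ray('top',(0,0))[0].round(3),ray('scene',(0,0))[0].round(3))
B=[onz('top',f(p),.012)[:2] for p in((35,408),(497,455),(515,188),(58,142))]
B=np.array(B);print(B.round(4))
c=B.mean(0); e=(B[0]-B[1]);e2=B[3]-B[2];print('base centre',c.round(4),'len',np.linalg.norm(e),np.linalg.norm(e2),'yaw of y-axis',np.degrees(np.arctan2(-e[0],e[1])),np.degrees(np.arctan2(-e2[0],e2[1])), np.linalg.norm(B[3]-B[0]))
P=np.array([onz('top',f(p),.1)[:2] for p in((174,273),(254,283),(336,292),(419,299))]);print(P.round(4))
d=P[0]-P[3];print('pockets centre',P.mean(0).round(4),np.linalg.norm(d)/3,np.degrees(np.arctan2(-d[0],d[1])))
F=np.array([onz('top',f(p),.1)[:2] for p in((118,337),(465,372))]);d=F[0]-F[1];print(F.round(4),np.linalg.norm(d),np.degrees(np.arctan2(-d[0],d[1])))
print('crank',tri((197,184.7),(464.7,297.4)))
print('hood handle',tri((215.3,220.2),(411.7,219.1)))
E
```

```text
cams [0.395 0.106 1.647] [1.443 0.322 0.877]
[[ 0.4337  0.0063]
 [ 0.4117 -0.2507]
 [ 0.5609 -0.2625]
 [ 0.5828 -0.0054]]
base centre [ 0.4973 -0.1281] len 0.2579298470879823 0.2580567206193669 yaw of y-axis -4.892013575807576 -4.8596400169913485 0.14953023882200472
[[ 0.5039 -0.0613]
 [ 0.4993 -0.1037]
 [ 0.4952 -0.1471]
 [ 0.4922 -0.1911]]
pockets centre [ 0.4976 -0.1258] 0.0434260514929449 -5.157647298780534
[[ 0.4696 -0.0318]
 [ 0.454  -0.215 ]] 0.18389263112147525 -4.8513957377749986
crank (array([ 0.40686543, -0.28464316,  0.10433276]), np.float64(0.0003109190605143344))
hood handle (array([ 0.60401003, -0.13797363,  0.16211847]), np.float64(0.0016837123573857542))
```

```bash
cat >> h.py <<'E'
C=np.array([.4977,-.1268]); YAW=np.radians(-4.9)
MX=np.array([np.cos(YAW),np.sin(YAW)]); MY=np.array([-MX[1],MX[0]])
def M(x,y,z): p=C+x*MX+y*MY; return np.array([p[0],p[1],z])
def go(p,yawdeg=None):
    s,T=tool(); tr=T.T@(np.asarray(p)-s['position']); y0=np.degrees(np.arctan2(T[1,2],T[0,2]))
    tw=None
    if yawdeg is not None:
        d=(yawdeg-y0+180)%360-180; tw=round(-np.radians(d),4)
    print('pos',s['position'].round(4),'yaw',y0.round(2),'-> travel',tr.round(4).tolist(),'twist',tw,'q7',s['joint_positions'][6].round(2),'F',s['ft_force'].round(1),'t',s['time'],'w',round(s['grip_width'],3),'down',T[:,0].round(4))
def jars(verbose=True):
    im=ctrl.get_image('top'); hsv=cv2.cvtColor(im,cv2.COLOR_RGB2HSV)
    m=cv2.inRange(hsv,(10,120,190),(22,255,255)); out=[]
    for c in cv2.findContours(m,cv2.RETR_EXTERNAL,cv2.CHAIN_APPROX_NONE)[0]:
        if cv2.contourArea(c)<40: continue
        (x,y),r=cv2.minEnclosingCircle(c); mo=cv2.moments(c); ce=(mo['m10']/mo['m00'],mo['m01']/mo['m00'])
        p=onz('top',ce,.044); out.append(p); print('px',np.round(ce,1),'r',round(r,1),'xy',p[:2].round(4))
    return out
E
python3 - <<'E'
from h import *
jars()
print('reagent',onz('top',(287,171),.12), tri((344,304),(287,171)))
for uv in((411.8,250+6),(407,299),(341,284)): print(uv,onz('scene',uv,.044-.004))
b=onz('top',(300.1,225.8),.044)
go([b[0],b[1],.20],-94.9)
E
```

```text
px [246.1 273.7] r 5.7 xy [0.4624 0.2967]
px [300.  225.1] r 5.7 xy [0.5986 0.1521]
px [411.8 219.7] r 6.0 xy [ 0.6185 -0.1567]
px [244.2 217.9] r 5.6 xy [0.616  0.3067]
px [286.7 170.1] r 4.8 xy [0.7528 0.1922]
reagent [0.73336829 0.18739782 0.12      ] (array([0.73446913, 0.18773167, 0.114974  ]), np.float64(0.00013638677611579788))
(411.8, 256) [0.46666302 0.2976435  0.04      ]
(407, 299) [0.61340032 0.30577673 0.04      ]
(341, 284) [0.60581577 0.15412292 0.04      ]
pos [ 0.2421 -0.6031  0.2222] yaw -68.12 -> travel [0.0225, 0.6103, -0.5685] twist 0.4673 q7 -0.06 F [ 0.4  0.4 -0.2] t 0.3 w 0.997 down [-3.e-04  5.e-04 -1.e+00]
```

```bash
python3 -m pendant '[{"travel":[0,0.06,-0.06],"twist":0.18},{"travel":[0,0.12,-0.12],"twist":0.36},{"travel":[0,0.6103,-0.5685],"twist":0.4673},{"travel":[0,0.6103,-0.5685],"twist":0.4673},{"travel":[0,0.6103,-0.5685],"twist":0.4673},{"travel":[0,0.6103,-0.5685],"twist":0.4673},{"travel":[0,0.6103,-0.5685],"twist":0.4673},{"travel":[0,0.6103,-0.5685],"twist":0.4673},{"travel":[0,0.6103,-0.5685],"twist":0.4673},{"travel":[0,0.6103,-0.5685],"twist":0.4673}]' 0.6 30; python3 - <<'E'
from h import *
go([.5995,.1525,.2],-94.9)
E
```

```text
time: 1.55
position: [0.5071, -0.0353, 0.2228]
tool_rot: [1.273, 1.167, -1.272]
ft_force: [1.6, -0.2, -0.0]
grip_width: 0.797
pos [ 0.5071 -0.0353  0.2228] yaw -94.93 -> travel [0.0229, 0.0759, -0.195] twist -0.0004 q7 -1.66 F [ 1.6 -0.2 -0. ] t 1.55 w 0.797 down [ 9.e-04 -2.e-04 -1.e+00]
```

```bash
python3 -m pendant '[{"travel":[0,0.076,-0.195]},{"travel":[0,0.076,-0.195]},{"travel":[0,0.076,-0.195]},{"travel":[0,0.076,-0.195]},{"travel":[0.1,0.076,-0.195]},{"travel":[0.1,0.076,-0.195]},{"travel":[0.1,0.076,-0.195]}]' 0.4; python3 - <<'E'
from h import *
shot('top','t1',(205,160,345,310),4); shot('scene','s1',(290,180,470,340),4)
jars()
go([.5995,.1525,.026],-94.9)
E
```

```text
px [246.1 273.7] r 5.7 xy [0.4624 0.2967]
px [300.  225.1] r 5.7 xy [0.5986 0.1521]
px [244.2 217.9] r 5.6 xy [0.616  0.3067]
px [286.7 170.1] r 4.8 xy [0.7528 0.1922]
pos [ 0.5073 -0.0328  0.2226] yaw -94.45 -> travel [0.197, 0.0775, -0.1915] twist 0.0078 q7 -1.65 F [-0.8 -1.   0.4] t 1.7 w 0.802 down [ 3.0e-04  1.8e-03 -1.0e+00]schema error: expected keys travel, twist
```

View pics/s1.png

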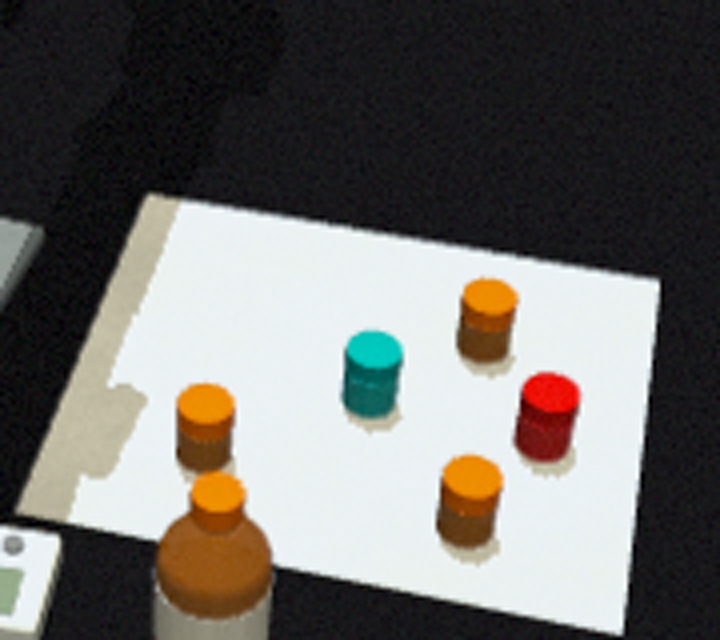

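Scene crop: the amber jars with orange caps are at crop (487,298), (206,403), (471,477). Turquoise (373,350) and red (548,393) are look-alikes, and the orange cap at (217,493) is the reagent's. The orange-cap jars fit the description. I'll take the one at top px (300,225) first.

```bash
python3 - <<'E'
from h import *
for s,t in (((206,403),(300,225.1)),((487,298),(246.1,273.7)),((471,477),(244.2,217.9))):
    print(tri((s[0]/4+289.6,s[1]/4+179.6),t), onz('scene',(s[0]/4+289.6,s[1]/4+179.6),.044))
E
python3 -m pendant '[{"travel":[0,0.0775,-0.1915],"twist":0.0078},{"travel":[0,0.0775,-0.1915],"twist":0.0078},{"travel":[0,0.0775,-0.1915],"twist":0.0078},{"travel":[0,0.0775,-0.1915],"twist":0.0078},{"travel":[0.1,0.0775,-0.1915],"twist":0.0078},{"travel":[0.1,0.0775,-0.1915],"twist":0.0078},{"travel":[0.1,0.0775,-0.1915],"twist":0.0078}]' 0.4; python3 - <<'E'
from h import *
shot('top','t2',(205,160,345,310),4); shot('scene','s2',(290,180,470,340),4)
go([.5995,.1525,.026],-94.9)
E
```

```text
(array([0.59847796, 0.15232765, 0.04424734]), np.float64(0.0003417045090001468)) [0.59819268 0.15244473 0.044     ]
(array([0.46256442, 0.29629585, 0.04233335]), np.float64(0.0010797524011127424)) [0.46465802 0.29581714 0.044     ]
(array([0.6161661 , 0.30662554, 0.04347948]), np.float64(0.00020030703373644988)) [0.61670537 0.30653644 0.044     ]
time: 2.58
position: [0.5972, 0.1495, 0.1195]
tool_rot: [1.269, 1.171, -1.279]
ft_force: [0.3, 0.1, 0.4]
grip_width: 0.7
pos [0.6003 0.1514 0.1242] yaw -94.98 -> travel [0.0982, -0.001, -0.0009] twist -0.0014 q7 -2.14 F [-0.4 -0.1  0.7] t 2.675 w 0.703 down [ 0.0015  0.0016 -1.    ]
```

View pics/s2.png

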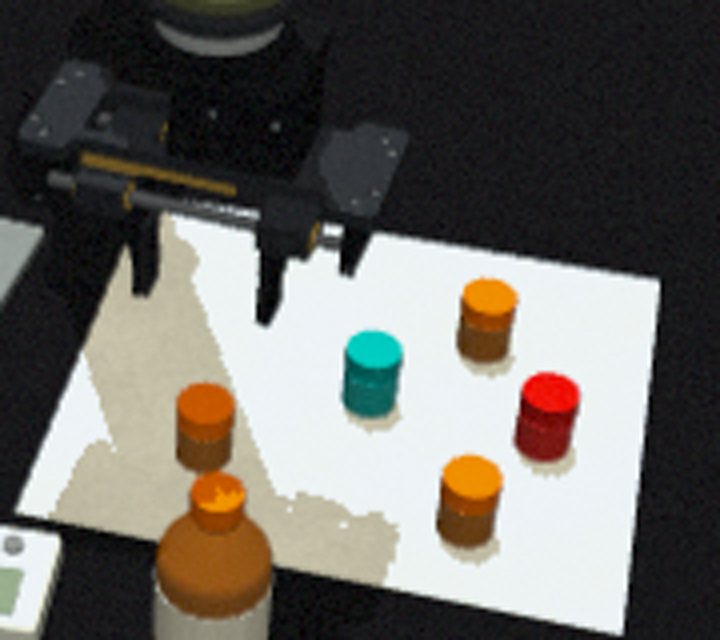

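View pics/t2.png

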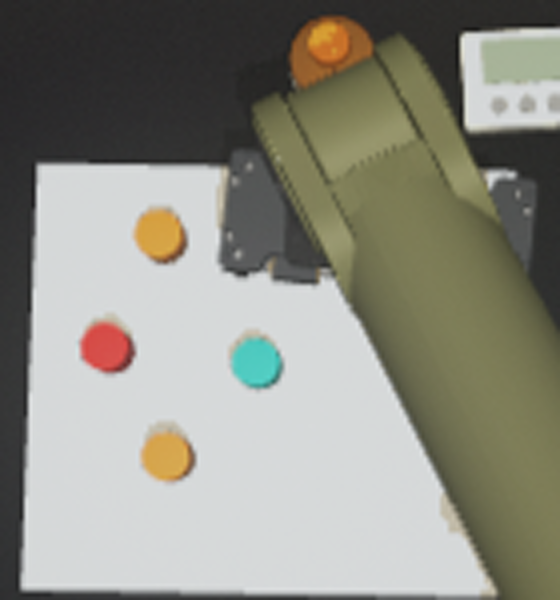

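```bash
python3 - <<'E'
from h import *
s,T=tool(); p=s['position']
for nm,o in (('tcp',0),('+z',.031*T[:,2]),('-z',-.031*T[:,2]),('body+z',.095*T[:,2]-.07*T[:,0]),('body-z',-.095*T[:,2]-.07*T[:,0])):
    q=proj('scene',p+o); print(nm,((q-[290,180])*4).round())
shot('scene','s3',(290,150,420,250),6)
E
```

```text
tcp [206. 298.]
+z [153. 285.]
-z [261. 311.]
body+z [ 42. 159.]
body-z [387. 237.]
```

View pics/s3.png

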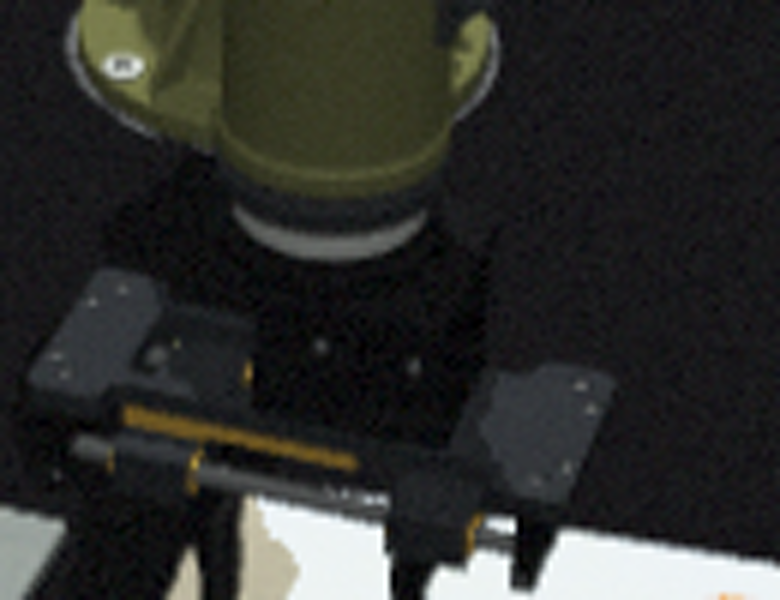

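```bash
python3 -m pendant '[{"travel":[0.05,-0.001,0],"twist":0},{"travel":[0.09,-0.001,0],"twist":0},{"travel":[0.098,-0.001,0],"twist":0},{"travel":[0.098,-0.001,0],"twist":0}]'; python3 -m pendant '[{"travel":[0,0,0],"twist":0},{"travel":[0,0,0],"twist":0},{"travel":[0,0,0],"twist":0},{"travel":[0,0,0],"twist":0},{"travel":[0,0,0],"twist":0}]' -0.6 25; python3 - <<'E'
from h import *
go([.5995,.1525,.026],-94.9)
shot('scene','s4',(290,180,470,340),4)
E
```

```text
time: 3.22
position: [0.6015, 0.1525, 0.029]
tool_rot: [1.278, 1.165, -1.267]
ft_force: [0.4, 0.3, 0.3]
grip_width: 0.704
time: 3.85
position: [0.6019, 0.1525, 0.0295]
tool_rot: [1.278, 1.164, -1.267]
ft_force: [-0.4, -0.1, 4.7]
grip_width: 0.384
pos [0.6019 0.1525 0.0295] yaw -94.98 -> travel [0.0035, -0.0024, 0.0002] twist -0.0015 q7 -2.19 F [-0.4 -0.1  4.7] t 3.85 w 0.384 down [ 0.0065  0.0025 -1.    ]
```

View pics/s4.png

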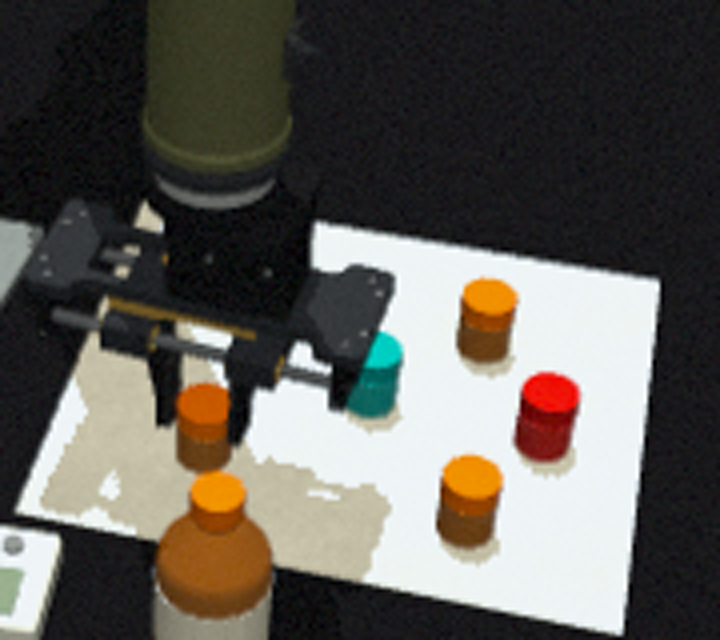

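```bash
python3 -m pendant '[{"travel":[-0.06,0,0],"twist":0},{"travel":[-0.12,0,0],"twist":0},{"travel":[-0.175,0,0],"twist":0},{"travel":[-0.175,0,0],"twist":0}]'; python3 - <<'E'
from h import *
shot('scene','s5',(290,150,470,310),4)
print(M(.0035,.022,.2));go(M(.0035,.022,.2),-94.9)
E
```

```text
time: 4.4
position: [0.6033, 0.1534, 0.2096]
tool_rot: [1.284, 1.159, -1.259]
ft_force: [-0.1, -0.3, -1.5]
grip_width: 0.386
[ 0.50306638 -0.10517936  0.2       ]
pos [0.6017 0.1525 0.2063] yaw -94.98 -> travel [0.0045, -0.0759, 0.2653] twist -0.0014 q7 -2.11 F [ 1.  -0.4 -2.4] t 4.45 w 0.381 down [ 0.0101  0.003  -0.9999]
```

View pics/s5.png

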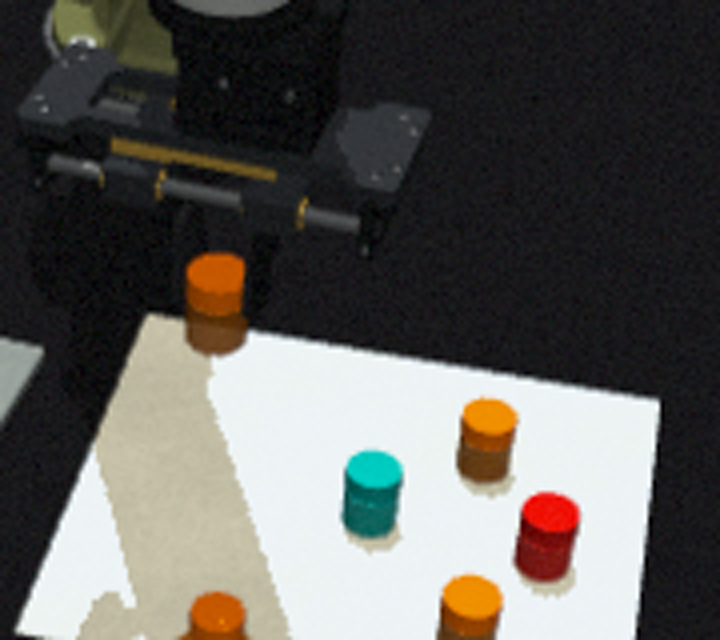

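```bash
python3 - <<'E'
from h import *
print(onz('scene',(216/4+289.6,272/4+149.6),.2208))
E
python3 -m pendant '[{"travel":[0.0,-0.0759,0.2653],"twist":0},{"travel":[0.0,-0.0759,0.2653],"twist":0},{"travel":[0.0,-0.0759,0.2653],"twist":0},{"travel":[0.0,-0.0759,0.2653],"twist":0},{"travel":[0.0,-0.0759,0.2653],"twist":0},{"travel":[0.0,-0.0759,0.2653],"twist":0},{"travel":[0.0,-0.0759,0.2653],"twist":0}]'; python3 - <<'E'
from h import *
go(M(.0035,.022,.14),-94.9)
E
```

```text
[0.59452382 0.15100424 0.2208    ]
time: 5.32
position: [0.5028, -0.1035, 0.2034]
tool_rot: [1.28, 1.165, -1.263]
ft_force: [0.5, 0.5, -1.0]
grip_width: 0.379
pos [ 0.5028 -0.1035  0.2034] yaw -94.89 -> travel [0.0634, -0.0001, 0.002] twist 0.0002 q7 -1.53 F [ 0.5  0.5 -1. ] t 5.325 w 0.379 down [ 0.0085  0.0047 -1.    ]
```

```bash
python3 -m pendant '[{"travel":[0.03,0,0.002],"twist":0},{"travel":[0.056,0,0.002],"twist":0},{"travel":[0.056,0,0.002],"twist":0}]'; python3 - <<'E'
from h import *
shot('scene','s6',(175,150,305,270),6);shot('top','t6',(345,205,480,305),5)
go(M(.0035,.022,.1075),-94.9)
E
```

```text
time: 5.7
position: [0.5017, -0.1028, 0.1451]
tool_rot: [1.276, 1.172, -1.263]
ft_force: [-0.3, 0.7, -0.1]
grip_width: 0.381
pos [ 0.5037 -0.1038  0.1477] yaw -94.76 -> travel [0.0402, -0.0009, 0.0016] twist 0.0025 q7 -1.55 F [ 0.1 -0.5 -0.1] t 5.8 w 0.383 down [ 0.0088  0.0054 -0.9999]
```

View pics/s6.png

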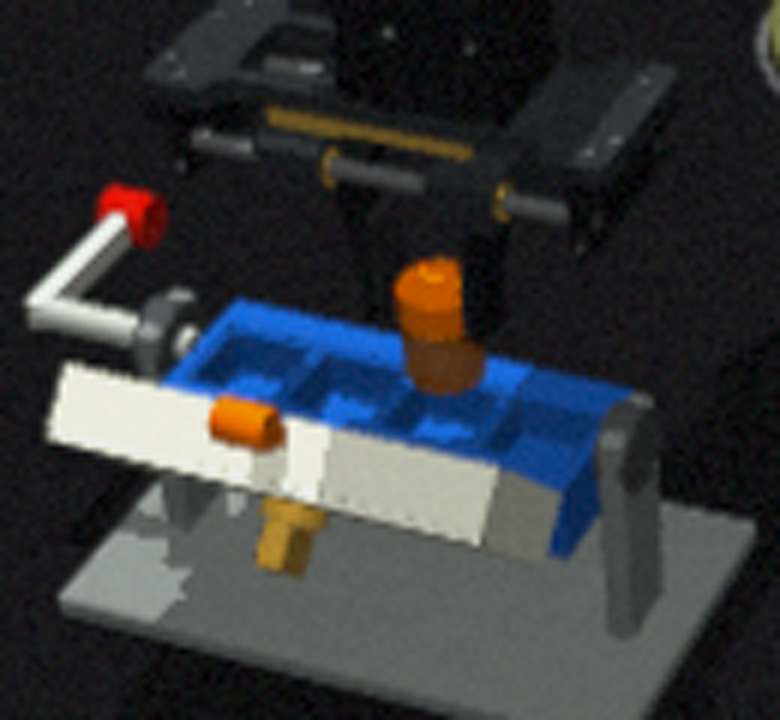

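View pics/t6.png

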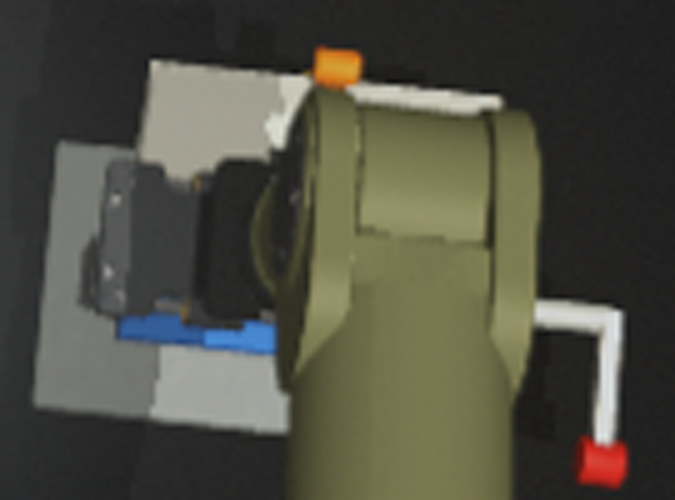

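```bash
python3 - <<'E'
from h import *
s,T=tool();p=s['position'].copy();p[0]-=.0035
for z in(-.0295,.0145): 
    q=proj('scene',p+[0,0,z]);r=(q-[175,150])*6+3; print(r.round(), [((proj('scene',p+[0,0,z]+np.r_[.017*a*MY,0])-[175,150])*6+3).round() for a in(-1,1)])
E
```

```text
[443. 373.] [array([405., 365.]), array([481., 382.])]
[433. 284.] [array([395., 275.]), array([473., 292.])]
```

```bash
python3 -m pendant '[{"travel":[0.012,-0.001,0.001],"twist":0},{"travel":[0.024,-0.001,0.001],"twist":0},{"travel":[0.034,-0.001,0.001],"twist":0},{"travel":[0.038,-0.001,0.001],"twist":0},{"travel":[0.040,-0.001,0.001],"twist":0}]'; python3 - <<'E'
from h import *
shot('scene','s7',(175,150,305,270),6)
go(M(.0035,.022,.1075),-94.9)
E
```

```text
time: 6.42
position: [0.5029, -0.1046, 0.1074]
tool_rot: [1.278, 1.167, -1.261]
ft_force: [-0.3, 0.3, -0.0]
grip_width: 0.38
pos [ 0.5031 -0.1046  0.1076] yaw -94.75 -> travel [0.0001, 0.0, 0.0006] twist 0.0025 q7 -1.57 F [-0.3  0.1 -0.4] t 6.475 w 0.382 down [ 0.0088  0.0055 -0.9999]
```

View pics/s7.png

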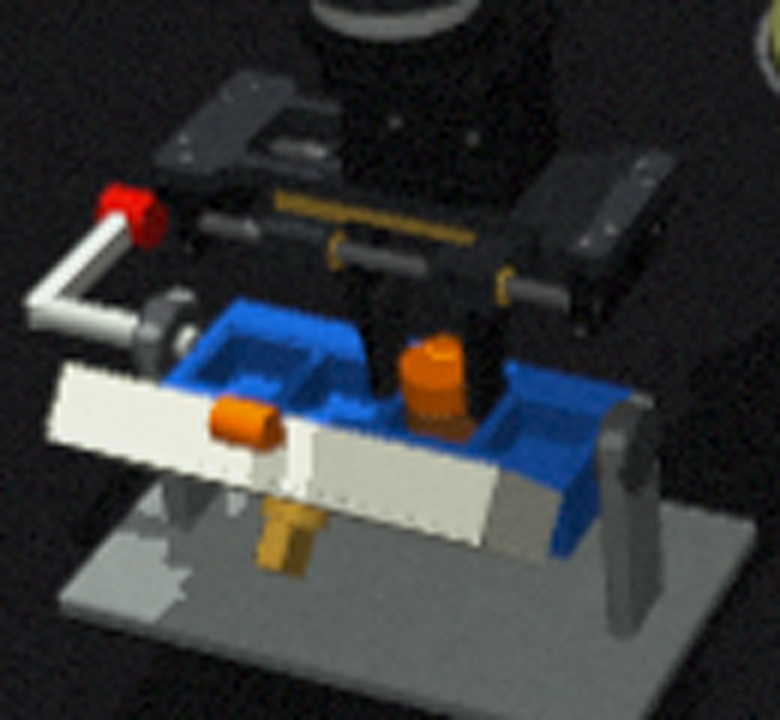

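```bash
python3 -m pendant '[{"travel":[0.002,0,0],"twist":0},{"travel":[0.003,0,0],"twist":0}]' && python3 -m pendant '[{"travel":[0,0,0],"twist":0},{"travel":[0,0,0],"twist":0},{"travel":[-0.02,0,0],"twist":0},{"travel":[-0.06,0,0],"twist":0},{"travel":[-0.10,0,0],"twist":0},{"travel":[-0.10,0,0],"twist":0}]' 0.05; python3 - <<'E'
from h import *
shot('scene','s8',(175,150,305,270),6)
jars()
go([.617,.3066,.21],-4.9)
E
```

```text
time: 6.72
position: [0.5038, -0.1047, 0.1073]
tool_rot: [1.278, 1.165, -1.261]
ft_force: [-7.0, 1.1, 19.8]
grip_width: 0.383
time: 7.48
position: [0.505, -0.1054, 0.2105]
tool_rot: [1.28, 1.159, -1.257]
ft_force: [-0.5, -1.1, -0.5]
grip_width: 0.528
px [246.1 273.6] r 5.7 xy [0.4626 0.2967]
px [244.2 217.9] r 5.6 xy [0.616  0.3067]
px [286.7 170.1] r 4.8 xy [0.7528 0.1922]
pos [ 0.5027 -0.1052  0.207 ] yaw -94.77 -> travel [-0.0002, 0.0796, -0.4199] twist -1.5686 q7 -1.52 F [ 0.6 -0.2 -0.5] t 7.575 w 0.527 down [ 0.0095  0.0041 -0.9999]
```

View pics/s8.png

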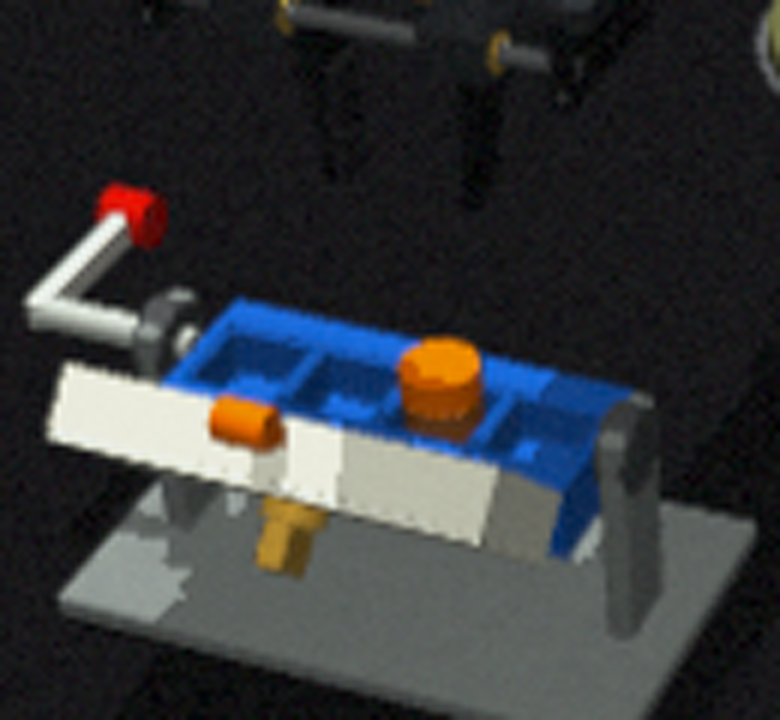

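```bash
python3 -m pendant '[{"travel":[0,0.0796,-0.4199],"twist":-0.18},{"travel":[0,0.0796,-0.4199],"twist":-0.36},{"travel":[0,0.0796,-0.4199],"twist":-0.54},{"travel":[0,0.0796,-0.4199],"twist":-0.72},{"travel":[0,0.0796,-0.4199],"twist":-0.9},{"travel":[0,0.0796,-0.4199],"twist":-1.08},{"travel":[0,0.0796,-0.4199],"twist":-1.26},{"travel":[0,0.0796,-0.4199],"twist":-1.44},{"travel":[0,0.0796,-0.4199],"twist":-1.57},{"travel":[0,0.0796,-0.4199],"twist":-1.57}]' 0.4; python3 - <<'E'
from h import *
jars()
go([.616,.3066,.09],-4.9)
E
```

```text
time: 8.82
position: [0.6162, 0.3065, 0.2076]
tool_rot: [0.069, 1.564, -0.064]
ft_force: [0.6, 0.3, 1.0]
grip_width: 0.702
px [246.1 273.7] r 5.7 xy [0.4624 0.2967]
px [396.7 259.9] r 6.1 xy [ 0.5067 -0.1149]
px [411.8 219.7] r 6.0 xy [ 0.6185 -0.1567]
px [286.7 170.1] r 4.8 xy [0.7528 0.1922]
pos [0.6164 0.3063 0.208 ] yaw -4.94 -> travel [0.118, -0.0003, -0.0012] twist -0.0008 q7 -0.87 F [ 0.3  0.5 -0.5] t 8.875 w 0.699 down [ 0.007   0.0034 -1.    ]
```

```bash
python3 -m pendant '[{"travel":[0.06,0,-0.001],"twist":0},{"travel":[0.09,0,-0.001],"twist":0},{"travel":[0.09,0,-0.001],"twist":0}]'; python3 - <<'E'
from h import *
shot('scene','s9',(310,180,490,340),4)
go([.616,.3066,.0295],-4.9)
print(((proj('scene',[.616,.3066,.044])-[310,180])*4+2).round())
E
```

```text
time: 9.25
position: [0.6144, 0.3049, 0.1147]
tool_rot: [0.07, 1.568, -0.069]
ft_force: [-0.8, 0.4, -0.1]
grip_width: 0.704
pos [0.6156 0.3061 0.1173] yaw -5.04 -> travel [0.0878, 0.0002, -0.0001] twist -0.0024 q7 -0.91 F [-0.7 -0.2  0.8] t 9.3 w 0.697 down [ 0.0054  0.0027 -1.    ]
[392. 477.]
```

View pics/s9.png

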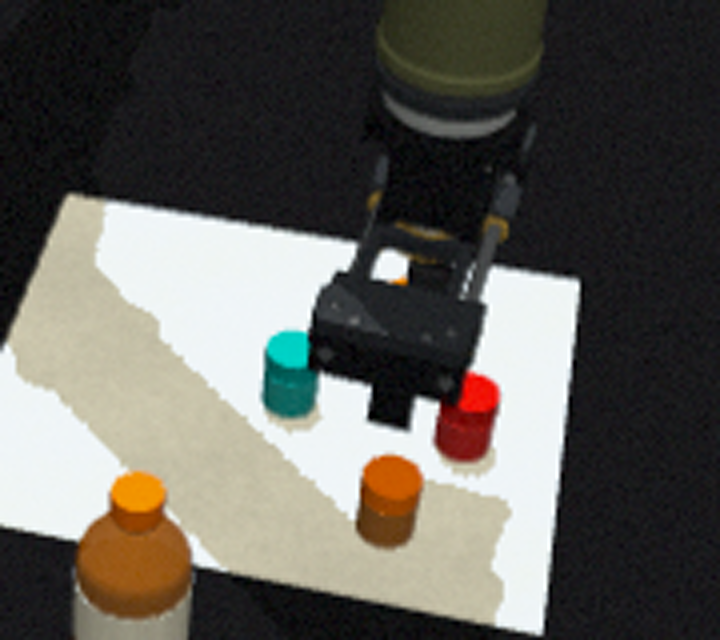

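```bash
python3 -m pendant '[{"travel":[0.05,0,0],"twist":0},{"travel":[0.08,0,0],"twist":0},{"travel":[0.088,0,0],"twist":0},{"travel":[0.088,0,0],"twist":0}]'; python3 -m pendant '[{"travel":[0,0,0],"twist":0},{"travel":[0,0,0],"twist":0},{"travel":[0,0,0],"twist":0},{"travel":[0,0,0],"twist":0},{"travel":[0,0,0],"twist":0}]' -0.6 25; python3 - <<'E'
from h import *
go([.616,.3066,.026],-4.9)
E
python3 -m pendant '[{"travel":[-0.06,0,0],"twist":0},{"travel":[-0.12,0,0],"twist":0},{"travel":[-0.175,0,0],"twist":0},{"travel":[-0.175,0,0],"twist":0}]'
python3 - <<'E'
from h import *
shot('scene','s10',(310,130,490,290),4)
go(M(0,.066,.21),-4.9)
E
```

```text
time: 9.8
position: [0.6169, 0.3071, 0.031]
tool_rot: [0.073, 1.563, -0.066]
ft_force: [-0.2, -0.3, -0.9]
grip_width: 0.702
time: 10.42
position: [0.617, 0.3072, 0.0315]
tool_rot: [0.073, 1.562, -0.066]
ft_force: [-0.9, 0.0, 3.1]
grip_width: 0.379
pos [0.617  0.3072 0.0315] yaw -5.06 -> travel [0.0055, -0.0008, -0.001] twist -0.0028 q7 -0.95 F [-0.9  0.   3.1] t 10.425 w 0.379 down [ 0.0074  0.004  -1.    ]
time: 10.92
position: [0.6176, 0.3086, 0.212]
tool_rot: [0.076, 1.555, -0.062]
ft_force: [-0.2, 0.9, -1.8]
grip_width: 0.383
pos [0.6165 0.3073 0.2086] yaw -5.07 -> travel [-0.0047, -0.3769, -0.0801] twist -0.003 q7 -0.88 F [-0.5 -1.  -1.4] t 10.975 w 0.379 down [ 0.011   0.0056 -0.9999]
```

View pics/s10.png

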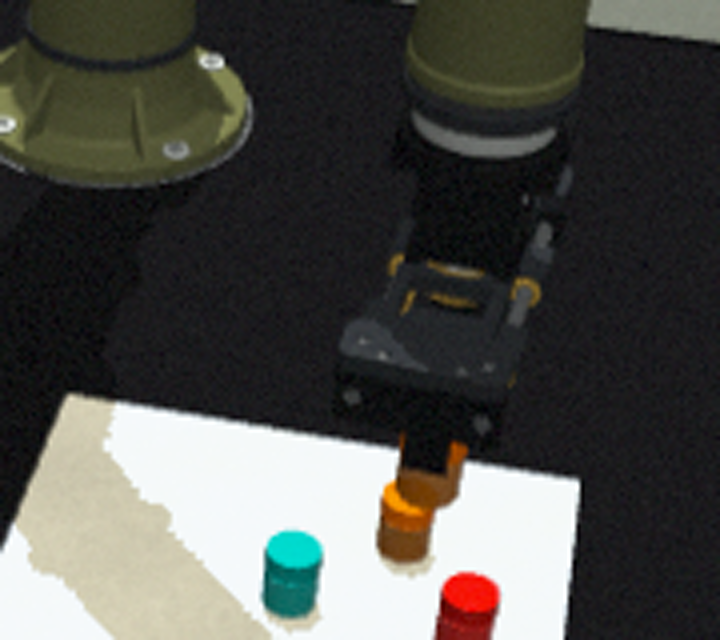

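```bash
python3 -m pendant '[{"travel":[0,-0.3769,-0.0801],"twist":0},{"travel":[0,-0.3769,-0.0801],"twist":0},{"travel":[0,-0.3769,-0.0801],"twist":0},{"travel":[0,-0.3769,-0.0801],"twist":0},{"travel":[0,-0.3769,-0.0801],"twist":0},{"travel":[0,-0.3769,-0.0801],"twist":0},{"travel":[0,-0.3769,-0.0801],"twist":0},{"travel":[0,-0.3769,-0.0801],"twist":0}]'; python3 - <<'E'
from h import *
go(M(0,.0665,.148),-4.9)
E
```

```text
time: 11.98
position: [0.5025, -0.0618, 0.204]
tool_rot: [0.077, 1.561, -0.066]
ft_force: [-0.5, -0.4, -0.4]
grip_width: 0.384
pos [ 0.5025 -0.0618  0.204 ] yaw -5.21 -> travel [0.0561, 0.0009, 0.0003] twist -0.0055 q7 -0.06 F [-0.5 -0.4 -0.4] t 11.975 w 0.384 down [ 0.0091  0.0064 -0.9999]
```

```bash
python3 -m pendant '[{"travel":[0.03,0.0009,0],"twist":0},{"travel":[0.056,0.0009,0],"twist":0},{"travel":[0.056,0.0009,0],"twist":0}]'; python3 - <<'E'
from h import *
shot('scene','s11',(175,150,305,270),6)
go(M(0,.0665,.1095),-4.9)
E
```

```text
time: 12.35
position: [0.5016, -0.0577, 0.1459]
tool_rot: [0.076, 1.565, -0.061]
ft_force: [-0.0, -0.3, -0.1]
grip_width: 0.383
pos [ 0.5027 -0.0581  0.1474] yaw -5.01 -> travel [0.0379, -0.0027, 0.0006] twist -0.0019 q7 -0.12 F [ 0.8  0.5 -0.2] t 12.4 w 0.382 down [ 0.0072  0.0086 -0.9999]
```

View pics/s11.png

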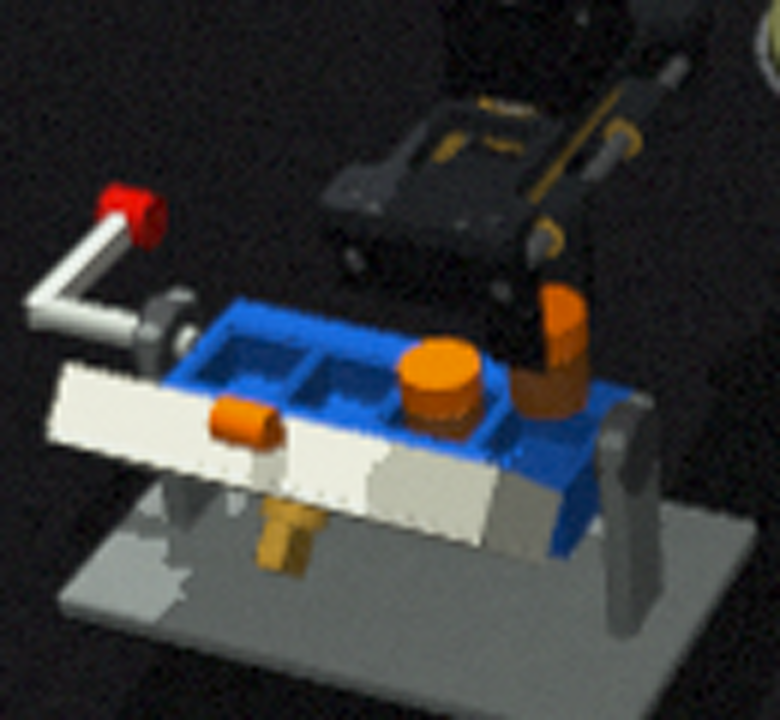

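```bash
python3 -m pendant '[{"travel":[0.008,-0.0027,0.0006],"twist":0},{"travel":[0.02,-0.0027,0.0006],"twist":0},{"travel":[0.032,-0.0027,0.0006],"twist":0},{"travel":[0.037,-0.0027,0.0006],"twist":0},{"travel":[0.039,-0.0027,0.0006],"twist":0},{"travel":[0.039,-0.0027,0.0006],"twist":0}]'; python3 - <<'E'
from h import *
go(M(0,.0665,.1095),-4.9)
E
```

```text
time: 13.15
position: [0.5028, -0.0605, 0.1093]
tool_rot: [0.075, 1.565, -0.062]
ft_force: [-5.3, 1.2, 9.9]
grip_width: 0.38
pos [ 0.5028 -0.0605  0.1093] yaw -5.01 -> travel [-0.0002, -0.0, 0.0005] twist -0.0019 q7 -0.16 F [-5.3  1.2  9.9] t 13.15 w 0.38 down [ 0.0051  0.0079 -1.    ]
```

```bash
python3 -m pendant '[{"travel":[0,0,0],"twist":0},{"travel":[0,0,0],"twist":0},{"travel":[-0.02,0,0],"twist":0},{"travel":[-0.06,0,0],"twist":0},{"travel":[-0.10,0,0],"twist":0},{"travel":[-0.10,0,0],"twist":0}]' -0.03; python3 - <<'E'
from h import *
shot('scene','s12',(175,150,305,270),6)
jars()
go([.463,.2963,.21],-4.9)
E
```

```text
time: 13.9
position: [0.5049, -0.0613, 0.2137]
tool_rot: [0.073, 1.558, -0.064]
ft_force: [0.6, 0.7, -0.3]
grip_width: 0.485
px [246.1 273.6] r 5.7 xy [0.4626 0.2967]
px [286.7 170.1] r 4.8 xy [0.7528 0.1922]
pos [ 0.5027 -0.0614  0.2102] yaw -5.01 -> travel [0.0024, 0.3528, -0.0708] twist -0.002 q7 -0.06 F [ 0.1 -0.3 -0.1] t 14.0 w 0.489 down [ 0.0065  0.0069 -1.    ]
```

View pics/s12.png

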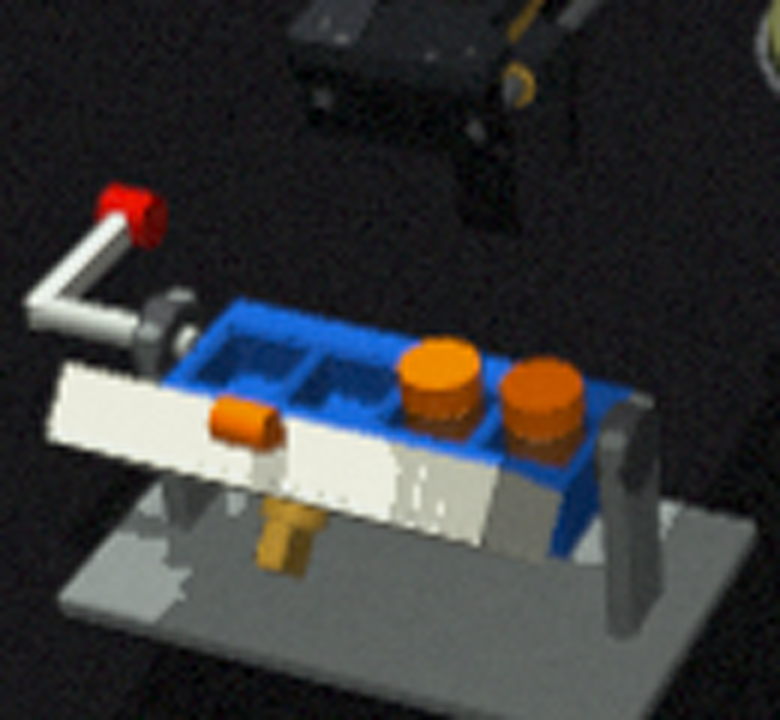

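Two jars are seated, with caps at crop (441,365) and (544,385). The third is next: top px (246,274), orange cap, beside the red and turquoise look-alikes.

```bash
python3 -m pendant '[{"travel":[0,0.3528,-0.0708],"twist":0},{"travel":[0,0.3528,-0.0708],"twist":0},{"travel":[0,0.3528,-0.0708],"twist":0},{"travel":[0,0.3528,-0.0708],"twist":0},{"travel":[0,0.3528,-0.0708],"twist":0},{"travel":[0,0.3528,-0.0708],"twist":0},{"travel":[0,0.3528,-0.0708],"twist":0},{"travel":[0.09,0.3528,-0.0708],"twist":0},{"travel":[0.09,0.3528,-0.0708],"twist":0}]' 0.4; python3 - <<'E'
from h import *
shot('scene','s13',(310,180,490,340),4)
go([.463,.2963,.0295],-4.9)
print(((proj('scene',[.463,.2963,.044])-[310,180])*4+2).round())
E
```

```text
time: 15.12
position: [0.4621, 0.2941, 0.1187]
tool_rot: [0.072, 1.568, -0.067]
ft_force: [-0.6, -0.8, -0.3]
grip_width: 0.7
pos [0.4608 0.293  0.1161] yaw -5.08 -> travel [0.0866, 0.0033, 0.002] twist -0.0031 q7 -1.0 F [-1.1 -1.9 -2.3] t 15.175 w 0.702 down [-0.0016  0.0021 -1.    ]
[409. 297.]
```

View pics/s13.png

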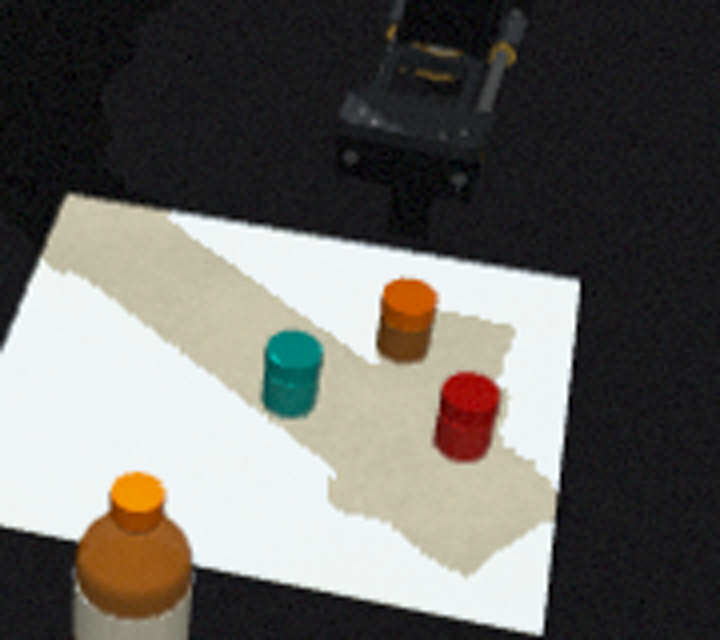

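Its cap is at (409,298), as predicted (409,297). Grasping it.

```bash
python3 -m pendant '[{"travel":[0.05,0.0033,0.002],"twist":0},{"travel":[0.08,0.0033,0.002],"twist":0},{"travel":[0.0866,0.0033,0.002],"twist":0},{"travel":[0.0866,0.0033,0.002],"twist":0}]'; python3 -m pendant '[{"travel":[0,0,0],"twist":0},{"travel":[0,0,0],"twist":0},{"travel":[0,0,0],"twist":0},{"travel":[0,0,0],"twist":0},{"travel":[0,0,0],"twist":0}]' -0.6 25; python3 - <<'E'
from h import *
go([.616,.3066,.026],-4.9)
E
python3 -m pendant '[{"travel":[-0.06,0,0],"twist":0},{"travel":[-0.12,0,0],"twist":0},{"travel":[-0.175,0,0],"twist":0},{"travel":[-0.175,0,0],"twist":0}]'
python3 - <<'E'
from h import *
shot('scene','s14',(310,130,490,290),4)
go(M(0,-.0655,.21),-4.9)
E
```

```text
time: 15.68
position: [0.4636, 0.2961, 0.0303]
tool_rot: [0.072, 1.571, -0.068]
ft_force: [0.5, 0.5, 0.6]
grip_width: 0.7
time: 16.3
position: [0.4636, 0.2963, 0.0307]
tool_rot: [0.072, 1.571, -0.068]
ft_force: [-0.6, -0.3, 4.2]
grip_width: 0.383
pos [0.4636 0.2963 0.0307] yaw -5.11 -> travel [0.0046, 0.0238, 0.1508] twist -0.0037 q7 -1.09 F [-0.6 -0.3  4.2] t 16.3 w 0.383 down [-8.0e-04  2.4e-03 -1.0e+00]
time: 16.8
position: [0.4658, 0.2978, 0.2098]
tool_rot: [0.075, 1.564, -0.066]
ft_force: [-0.2, 0.5, -1.5]
grip_width: 0.381
pos [0.4647 0.2964 0.2072] yaw -5.13 -> travel [-0.0043, -0.484, 0.071] twist -0.004 q7 -0.93 F [ 0.3 -0.3 -1. ] t 16.85 w 0.381 down [ 0.0025  0.0032 -1.    ]
```

View pics/s14.png

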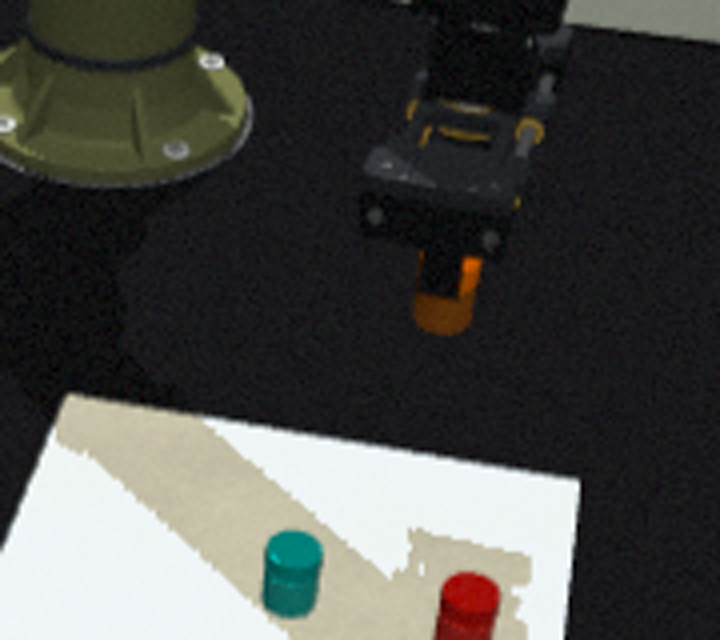

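```bash
python3 -m pendant '[{"travel":[0,-0.484,0.071],"twist":0},{"travel":[0,-0.484,0.071],"twist":0},{"travel":[0,-0.484,0.071],"twist":0},{"travel":[0,-0.484,0.071],"twist":0},{"travel":[0,-0.484,0.071],"twist":0},{"travel":[0,-0.484,0.071],"twist":0},{"travel":[0,-0.484,0.071],"twist":0},{"travel":[0,-0.484,0.071],"twist":0},{"travel":[0,-0.484,0.071],"twist":0},{"travel":[0,-0.484,0.071],"twist":0}]'; python3 - <<'E'
from h import *
go(M(0,-.066,.148),-4.9)
E
```

```text
time: 18.1
position: [0.4913, -0.191, 0.2041]
tool_rot: [0.075, 1.57, -0.066]
ft_force: [0.7, 0.6, -1.3]
grip_width: 0.384
pos [ 0.4913 -0.191   0.2041] yaw -5.11 -> travel [0.0561, -0.0018, 0.0009] twist -0.0037 q7 0.12 F [ 0.7  0.6 -1.3] t 18.1 w 0.384 down [ 4.0e-04  5.8e-03 -1.0e+00]
```

```bash
python3 -m pendant '[{"travel":[0.03,-0.0018,0.001],"twist":0},{"travel":[0.056,-0.0018,0.001],"twist":0},{"travel":[0.056,-0.0018,0.001],"twist":0}]'; python3 - <<'E'
from h import *
shot('scene','s15',(165,150,305,270),5)
go(M(0,-.066,.1087),-4.9)
E
```

```text
time: 18.48
position: [0.4905, -0.1902, 0.1461]
tool_rot: [0.074, 1.574, -0.062]
ft_force: [0.2, 0.2, -1.1]
grip_width: 0.383
pos [ 0.4917 -0.1907  0.1477] yaw -4.96 -> travel [0.0389, -0.002, 0.0005] twist -0.0011 q7 0.08 F [-0.4  0.1 -0.6] t 18.525 w 0.381 down [-0.0012  0.0067 -1.    ]
```

View pics/s15.png

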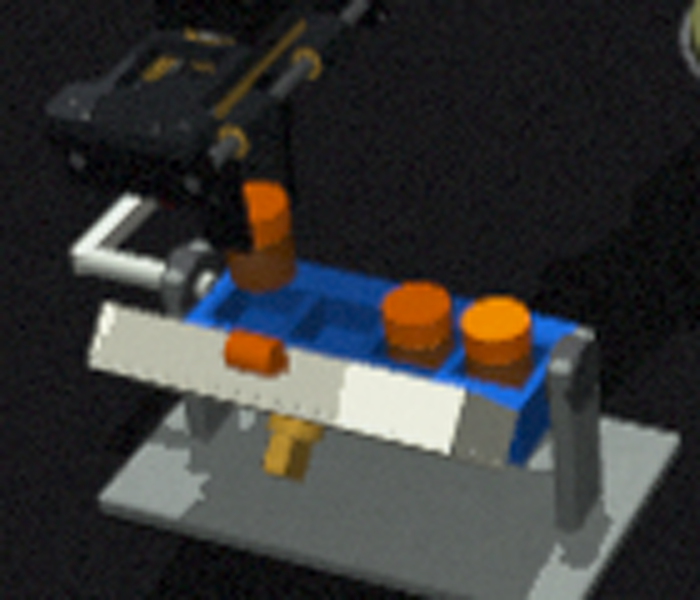

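```bash
python3 -m pendant '[{"travel":[0.008,-0.002,0.0005],"twist":0},{"travel":[0.02,-0.002,0.0005],"twist":0},{"travel":[0.032,-0.002,0.0005],"twist":0},{"travel":[0.038,-0.002,0.0005],"twist":0},{"travel":[0.040,-0.002,0.0005],"twist":0},{"travel":[0.040,-0.002,0.0005],"twist":0}]'; python3 - <<'E'
from h import *
go(M(0,-.066,.1087),-4.9)
E
```

```text
time: 19.27
position: [0.4915, -0.193, 0.1086]
tool_rot: [0.073, 1.573, -0.064]
ft_force: [-4.9, -0.6, 11.2]
grip_width: 0.375
pos [ 0.4915 -0.193   0.1086] yaw -4.98 -> travel [-0.0001, 0.0005, 0.0005] twist -0.0014 q7 0.04 F [-4.9 -0.6 11.2] t 19.275 w 0.375 down [-0.0031  0.0057 -1.    ]
```

```bash
python3 -m pendant '[{"travel":[0,0,0],"twist":0},{"travel":[0,0,0],"twist":0},{"travel":[-0.02,0,0],"twist":0},{"travel":[-0.06,0,0],"twist":0},{"travel":[-0.12,0,0],"twist":0},{"travel":[-0.17,0,0],"twist":0},{"travel":[-0.17,0,0],"twist":0}]' -0.03; python3 - <<'E'
from h import *
shot('scene','s16',(165,150,305,270),5)
go(M(.109,0,.27),-94.9)
E
```

```text
time: 20.15
position: [0.4948, -0.1941, 0.284]
tool_rot: [0.069, 1.565, -0.067]
ft_force: [-0.2, -0.8, 0.1]
grip_width: 0.485
pos [ 0.4934 -0.194   0.2814] yaw -4.97 -> travel [0.0116, 0.0674, 0.1075] twist 1.5697 q7 0.16 F [-0.8  0.3 -1. ] t 20.2 w 0.485 down [ 9.e-04  3.e-03 -1.e+00]
```

View pics/s16.png

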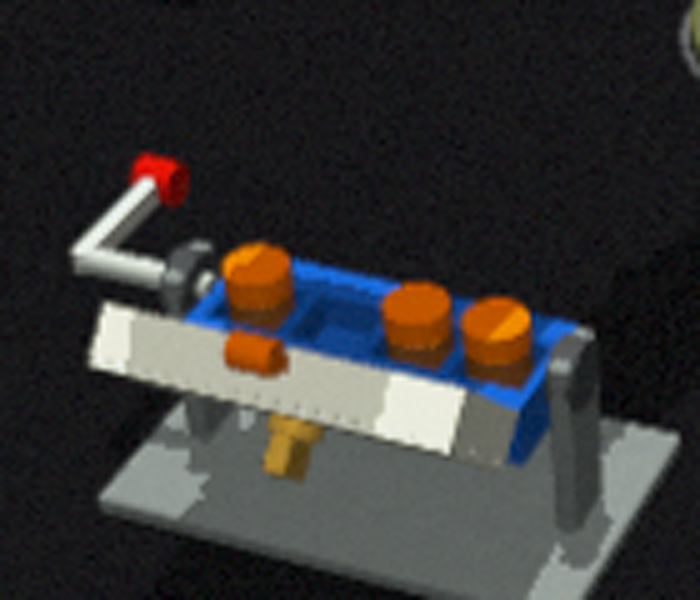

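All three jars are seated, with caps at crop (258,270), (416,310) and (497,325). Next I move over the hood handle at crop (255,352).

```bash
python3 -m pendant '[{"travel":[0,0.02,0.03],"twist":0.18},{"travel":[0,0.0674,0.1075],"twist":0.36},{"travel":[0,0.0674,0.1075],"twist":0.54},{"travel":[0,0.0674,0.1075],"twist":0.72},{"travel":[0,0.0674,0.1075],"twist":0.9},{"travel":[0,0.0674,0.1075],"twist":1.08},{"travel":[0,0.0674,0.1075],"twist":1.26},{"travel":[0,0.0674,0.1075],"twist":1.44},{"travel":[0,0.0674,0.1075],"twist":1.57},{"travel":[0,0.0674,0.1075],"twist":1.57}]'; python3 - <<'E'
from h import *
jars()
go(M(.109,0,.151),-94.9)
E
```

```text
time: 21.45
position: [0.6057, -0.1358, 0.2806]
tool_rot: [1.273, 1.172, -1.27]
ft_force: [-0.0, -0.6, 0.1]
grip_width: 0.485
px [429.2 264.1] r 5.9 xy [ 0.4966 -0.204 ]
px [396.8 260.1] r 5.9 xy [ 0.5061 -0.115 ]
px [380.9 259.3] r 5.6 xy [ 0.5076 -0.0716]
px [286.8 170.1] r 4.8 xy [0.7528 0.1921]
pos [ 0.6058 -0.1358  0.2808] yaw -94.75 -> travel [0.1298, 0.0007, 0.0007] twist 0.0026 q7 -1.64 F [ 1.2 -0.1  1.1] t 21.5 w 0.485 down [-7.0e-04  3.6e-03 -1.0e+00]
```

```bash
python3 -m pendant '[{"travel":[0.05,0.0007,0.0007],"twist":0},{"travel":[0.09,0.0007,0.0007],"twist":0},{"travel":[0.10,0.0007,0.0007],"twist":0},{"travel":[0.10,0.0007,0.0007],"twist":0}]'; python3 - <<'E'
from h import *
for uv in((429.2,264.1),(396.8,260.1),(380.9,259.3)):
    d=onz('top',uv,.122)[:2]-C; print((d@MX).round(4),(d@MY).round(4))
shot('scene','s17',(165,150,305,270),5)
go(M(.109,0,.151),-94.9)
E
```

```text
time: 22.0
position: [0.6064, -0.1362, 0.181]
tool_rot: [1.272, 1.173, -1.268]
ft_force: [0.8, 0.4, -0.1]
grip_width: 0.487
-0.0008 -0.0624
0.0011 0.0226
-0.0011 0.0641
pos [ 0.6072 -0.1362  0.1821] yaw -94.7 -> travel [0.0311, -0.0009, 0.0001] twist 0.0035 q7 -1.67 F [-0.  -0.6 -0.4] t 22.05 w 0.489 down [ 0.0011  0.0035 -1.    ]
```

View pics/s17.png

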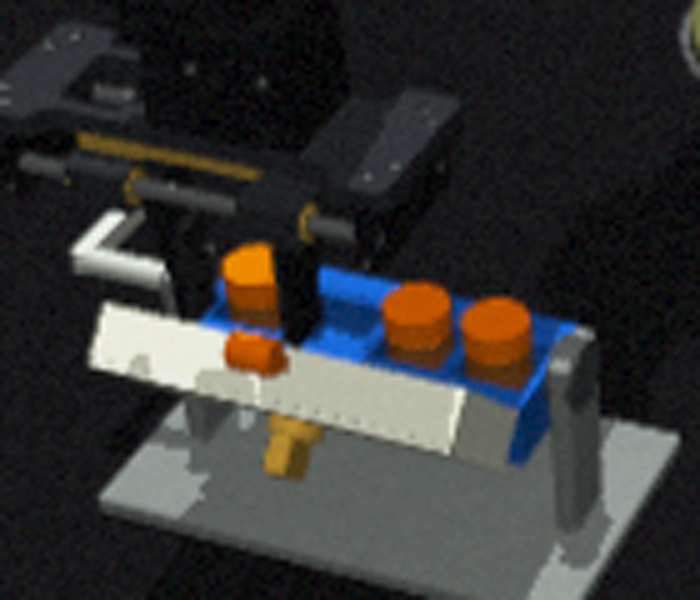

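```bash
python3 - <<'E'
from h import *
s,T=tool();p=s['position']
f=lambda q:((proj('scene',q)-[165,150])*5+2.5).round()
print(f(p),f(p+.021*T[:,2]),f(p-.021*T[:,2]),'handle model',f(M(.1087,0,.1632)),f(M(.1087,-.011,.1632)),f(M(.1087,.011,.1632)))
E
python3 -m pendant '[{"travel":[0.015,-0.001,0],"twist":0},{"travel":[0.03,-0.001,0],"twist":0},{"travel":[0.031,-0.001,0],"twist":0},{"travel":[0.031,-0.001,0],"twist":0}]'
python3 - <<'E'
from h import *
shot('scene','s18',(165,150,305,270),5)
go(M(.109,0,.151),-94.9)
E
```

```text
[251. 323.] [209. 313.] [294. 332.] handle model [258. 355.] [236. 350.] [280. 360.]
time: 22.55
position: [0.6062, -0.1359, 0.151]
tool_rot: [1.272, 1.172, -1.267]
ft_force: [0.2, 0.1, 1.3]
grip_width: 0.485
pos [ 0.6064 -0.136   0.1514] yaw -94.7 -> travel [0.0004, -0.0001, 0.0002] twist 0.0035 q7 -1.68 F [-0.3  1.  -0.8] t 22.6 w 0.485 down [ 0.0014  0.0035 -1.    ]
```

View pics/s18.png

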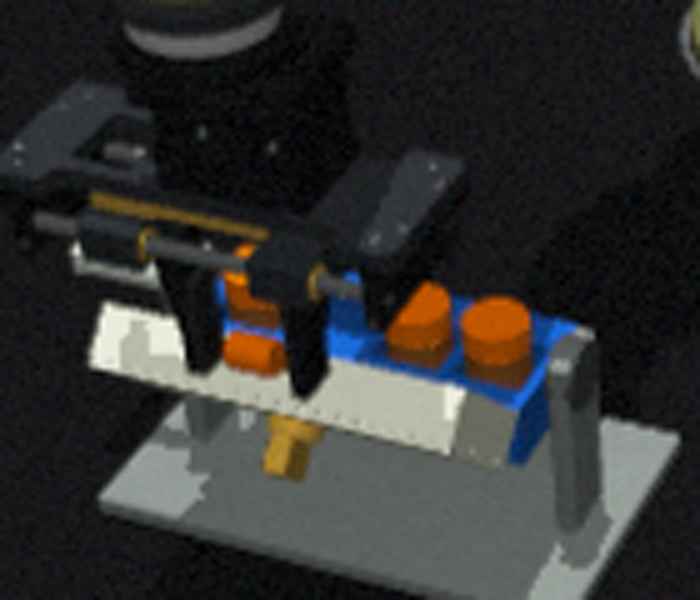

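```bash
python3 -m pendant '[{"travel":[0,0,0],"twist":0},{"travel":[0,0,0],"twist":0},{"travel":[0,0,0],"twist":0},{"travel":[0,0,0],"twist":0},{"travel":[0,0,0],"twist":0}]' -0.9 20
python3 - <<'E'
from h import *
go(M(.109,0,.151),-94.9)
a0=np.radians(138.7); R_=.0963
for d in range(0,140,12):
    a=a0-np.radians(d); 
    print(d, [round(-(R_*(np.sin(a)-np.sin(a0))),4), round(-R_*(np.cos(a)-np.cos(a0)),4)])
E
```

```text
time: 23.22
position: [0.6065, -0.1371, 0.1516]
tool_rot: [1.273, 1.169, -1.268]
ft_force: [-0.2, -4.1, 2.0]
grip_width: 0.248
pos [ 0.6065 -0.1371  0.1516] yaw -94.75 -> travel [0.0006, -0.0003, -0.001] twist 0.0026 q7 -1.68 F [-0.2 -4.1  2. ] t 23.225 w 0.248 down [ 0.0018  0.0022 -1.    ]
0 [np.float64(-0.0), np.float64(-0.0)]
12 [np.float64(-0.0137), np.float64(-0.0148)]
24 [np.float64(-0.0239), np.float64(-0.0321)]
36 [np.float64(-0.0304), np.float64(-0.0512)]
48 [np.float64(-0.0327), np.float64(-0.0712)]
60 [np.float64(-0.0309), np.float64(-0.0912)]
72 [np.float64(-0.0249), np.float64(-0.1104)]
84 [np.float64(-0.015), np.float64(-0.128)]
96 [np.float64(-0.0017), np.float64(-0.1431)]
108 [np.float64(0.0144), np.float64(-0.1552)]
120 [np.float64(0.0327), np.float64(-0.1636)]
132 [np.float64(0.0523), np.float64(-0.168)]
```

```bash
python3 -m pendant '[{"travel":[-0.0072,-0.007,0],"twist":0},{"travel":[-0.0137,-0.0148,0],"twist":0},{"travel":[-0.019,-0.023,0],"twist":0},{"travel":[-0.0239,-0.0321,0],"twist":0},{"travel":[-0.0277,-0.0415,0],"twist":0},{"travel":[-0.0304,-0.0512,0],"twist":0},{"travel":[-0.0327,-0.0712,0],"twist":0},{"travel":[-0.0309,-0.0912,0],"twist":0},{"travel":[-0.0309,-0.0912,0],"twist":0}]'
python3 - <<'E'
from h import *
shot('scene','s19',(165,150,305,270),5)
s,T=tool(); p=s['position'];d=p[:2]-C; x,z=d@MX,p[2]+.012; print('mx',x,'my',d@MY,'R',np.hypot(x-.036,z-.1),'a',np.degrees(np.arctan2(z-.1,-(x-.036))))
go(M(.109,0,.151),-94.9)
E
```

```text
time: 24.35
position: [0.5133, -0.1289, 0.1831]
tool_rot: [1.271, 1.171, -1.271]
ft_force: [-1.9, -0.6, 7.0]
grip_width: 0.25
mx 0.016028785814276063 my -0.0007908672735076022 R 0.09706870592539286 a 78.12699851028012
pos [ 0.5136 -0.129   0.183 ] yaw -94.77 -> travel [0.0319, 0.093, -0.0005] twist 0.0023 q7 -1.55 F [-0.7  0.1  7.3] t 24.4 w 0.25 down [-0.0014  0.0018 -1.    ]
```

View pics/s19.png

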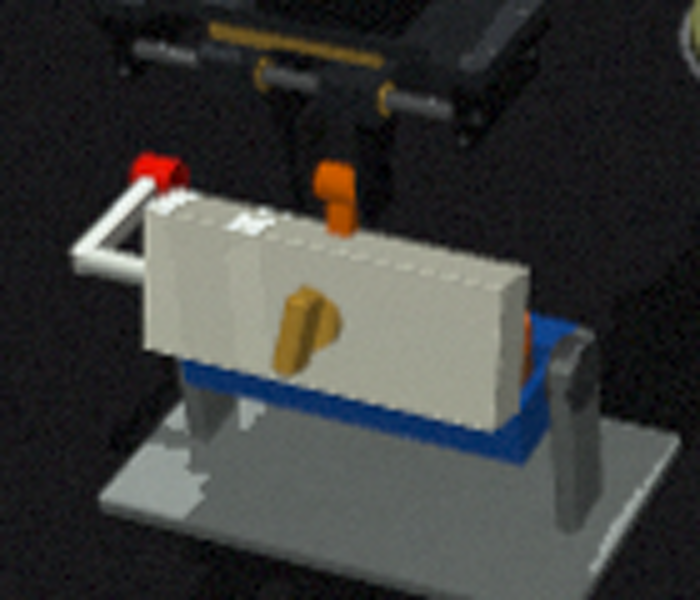

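```bash
python3 -m pendant '[{"travel":[0.0025,-0.0095,0],"twist":0},{"travel":[0.0062,-0.0193,0],"twist":0},{"travel":[0.0163,-0.0368,0],"twist":0},{"travel":[0.0298,-0.0518,0],"twist":0},{"travel":[0.0461,-0.0637,0],"twist":0},{"travel":[0.0614,-0.0708,0],"twist":0},{"travel":[0.0743,-0.0745,0],"twist":0},{"travel":[0.081,-0.0757,0],"twist":0},{"travel":[0.086,-0.0762,0],"twist":0},{"travel":[0.086,-0.0762,0],"twist":0}]'
python3 - <<'E'
from h import *
shot('scene','s20',(165,150,305,270),5)
s,T=tool(); p=s['position'];d=p[:2]-C; x,z=d@MX,p[2]+.012; print('mx',x,'my',d@MY,'R',np.hypot(x-.036,z-.1),'a',np.degrees(np.arctan2(z-.1,-(x-.036))))
go(M(-.06,0,.096),-94.9)
E
```

```text
time: 25.65
position: [0.4377, -0.1222, 0.0971]
tool_rot: [1.271, 1.171, -1.27]
ft_force: [4.1, -1.2, 2.7]
grip_width: 0.252
mx -0.060190518086784606 my -0.0005610540818714038 R 0.09662313484161734 a 5.423890464340881
pos [ 0.4377 -0.1222  0.0971] yaw -94.75 -> travel [0.0011, 0.0002, -0.0006] twist 0.0025 q7 -1.47 F [ 4.1 -0.4  1.5] t 25.7 w 0.251 down [-0.0013  0.0022 -1.    ]
```

View pics/s20.png

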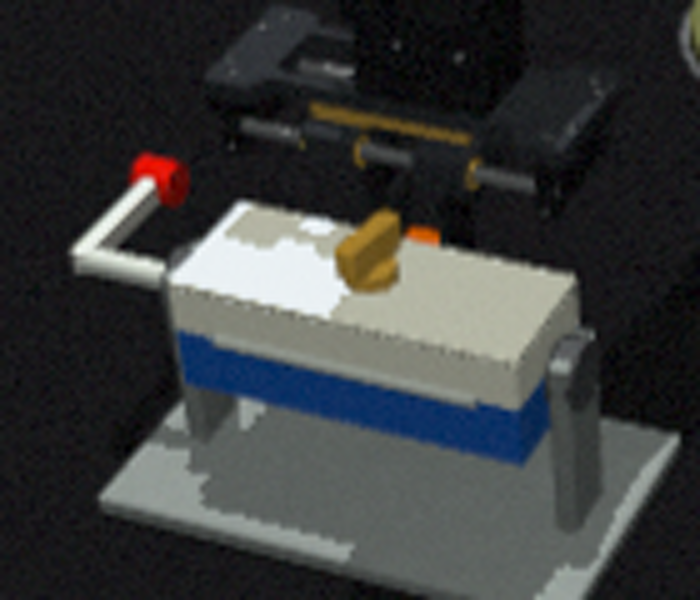

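```bash
python3 -m pendant '[{"travel":[0.002,0,0],"twist":0},{"travel":[0.004,0,0],"twist":0},{"travel":[0.006,0,0],"twist":0},{"travel":[0.006,0,0],"twist":0}]'
python3 - <<'E'
from h import *
go(M(-.06,0,.096),-94.9)
E
```

```text
time: 26.2
position: [0.4384, -0.1223, 0.0944]
tool_rot: [1.27, 1.17, -1.271]
ft_force: [-4.8, 1.8, 28.6]
grip_width: 0.248
pos [ 0.4384 -0.1223  0.0944] yaw -94.75 -> travel [-0.0016, -0.0005, -0.0006] twist 0.0025 q7 -1.47 F [-4.8  1.8 28.6] t 26.2 w 0.248 down [-1.8e-03  5.0e-04 -1.0e+00]
```

```bash
python3 -m pendant '[{"travel":[0,0,0],"twist":0},{"travel":[0,0,0],"twist":0},{"travel":[-0.03,0,0],"twist":0},{"travel":[-0.08,0,0],"twist":0},{"travel":[-0.14,0,0],"twist":-0.18},{"travel":[-0.15,0,0],"twist":-0.36},{"travel":[-0.15,0.03,0],"twist":-0.54},{"travel":[-0.15,0.06,0],"twist":-0.72},{"travel":[-0.15,0.06,0],"twist":-0.9},{"travel":[-0.15,0.06,0],"twist":-1.08}]' -0.03
python3 - <<'E'
from h import *
go(M(0,0,.22),85.1)
shot('scene','s21',(165,150,305,270),5)
E
```

```text
time: 27.45
position: [0.4974, -0.1268, 0.2426]
tool_rot: [0.446, 1.531, -0.444]
ft_force: [-0.6, -0.6, 0.5]
grip_width: 0.486
pos [ 0.4974 -0.1268  0.2426] yaw -32.5 -> travel [0.0226, 0.0002, 0.0003] twist -2.0525 q7 -0.4 F [-0.6 -0.6  0.5] t 27.45 w 0.486 down [-0.0056  0.003  -1.    ]
```

View pics/s21.png

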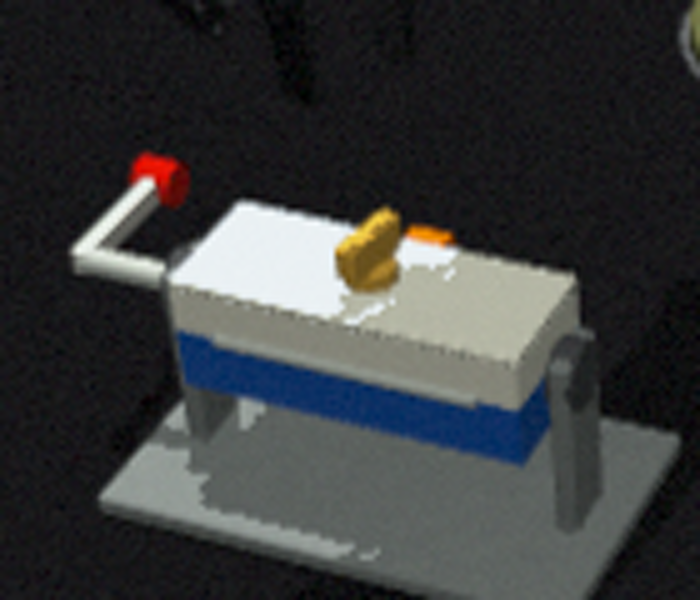

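```bash
python3 -m pendant '[{"travel":[0.01,0,0],"twist":-0.18},{"travel":[0.02,0,0],"twist":-0.36},{"travel":[0.02,0,0],"twist":-0.54},{"travel":[0.02,0,0],"twist":-0.72},{"travel":[0.02,0,0],"twist":-0.9},{"travel":[0.02,0,0],"twist":-1.08},{"travel":[0.02,0,0],"twist":-1.26},{"travel":[0.02,0,0],"twist":-1.44},{"travel":[0.02,0,0],"twist":-1.62},{"travel":[0.02,0,0],"twist":-1.8}]' -0.2
python3 - <<'E'
from h import *
go(M(0,0,.18),85.1)
f=lambda q:((proj('scene',q)-[165,150])*5+2.5).round()
for x in(-.02,0,.02): print(x,f(M(x,-.006,.158)),f(M(x,.006,.158)))
E
```

```text
time: 28.75
position: [0.496, -0.1266, 0.2216]
tool_rot: [-0.957, 1.352, 0.97]
ft_force: [-0.2, 0.4, -0.1]
grip_width: 0.395
pos [ 0.496  -0.1266  0.2216] yaw 71.11 -> travel [0.0416, -0.002, 0.0004] twist -0.2442 q7 1.38 F [-0.2  0.4 -0.1] t 28.75 w 0.395 down [-0.0083  0.0035 -1.    ]
-0.02 [376. 209.] [399. 213.]
0 [357. 231.] [380. 236.]
0.02 [338. 254.] [361. 259.]
```

```bash
python3 -m pendant '[{"travel":[0.0,-0.002,0],"twist":-0.18},{"travel":[0.02,-0.002,0],"twist":-0.2442},{"travel":[0.04,-0.002,0],"twist":-0.2442},{"travel":[0.04,-0.002,0],"twist":-0.2442}]'
python3 - <<'E'
from h import *
go(M(0,0,.142),85.1)
shot('scene','s22',(165,150,305,270),5)
E
```

```text
time: 29.25
position: [0.4955, -0.1267, 0.1794]
tool_rot: [-1.135, 1.256, 1.157]
ft_force: [0.5, -0.1, 0.1]
grip_width: 0.402
pos [ 0.4955 -0.1267  0.1794] yaw 84.99 -> travel [0.0374, -0.0027, -0.0] twist -0.002 q7 1.59 F [ 0.5 -0.1  0.1] t 29.25 w 0.402 down [-0.0132  0.0055 -0.9999]
```

View pics/s22.png

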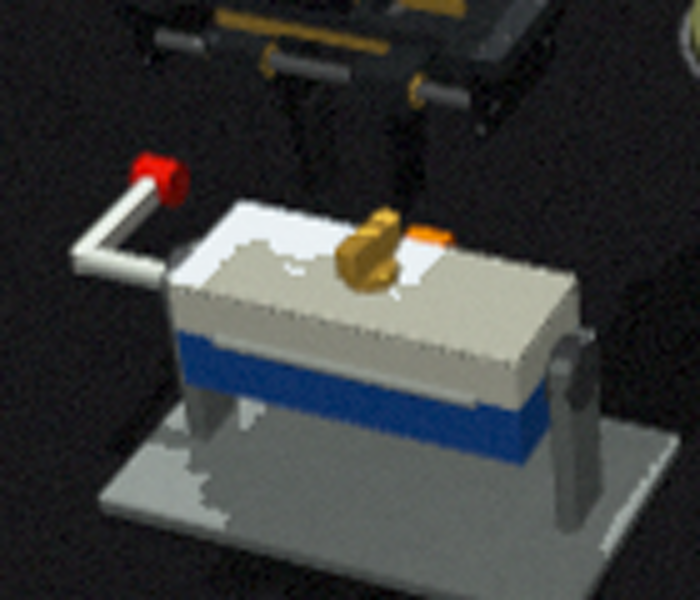

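```bash
python3 -m pendant '[{"travel":[0.015,-0.0027,0],"twist":0},{"travel":[0.03,-0.0027,0],"twist":0},{"travel":[0.037,-0.0027,0],"twist":0},{"travel":[0.037,-0.0027,0],"twist":0}]'
python3 -m pendant '[{"travel":[0,0,0],"twist":0},{"travel":[0,0,0],"twist":0},{"travel":[0,0,0],"twist":0},{"travel":[0,0,0],"twist":0},{"travel":[0,0,0],"twist":0}]' -1 25
python3 - <<'E'
from h import *
go(M(0,0,.142),85.1)
shot('scene','s23',(165,150,305,270),5)
E
```

```text
time: 29.8
position: [0.4983, -0.1267, 0.1429]
tool_rot: [-1.135, 1.255, 1.156]
ft_force: [0.4, 0.4, 0.9]
grip_width: 0.401
time: 30.42
position: [0.4986, -0.1276, 0.1433]
tool_rot: [-1.136, 1.255, 1.155]
ft_force: [0.7, -2.6, 2.3]
grip_width: 0.136
pos [ 0.4986 -0.1276  0.1433] yaw 84.99 -> travel [0.0013, 0.0009, 0.0007] twist -0.0019 q7 1.56 F [ 0.7 -2.6  2.3] t 30.425 w 0.136 down [-0.0115  0.0042 -0.9999]
```

View pics/s23.png

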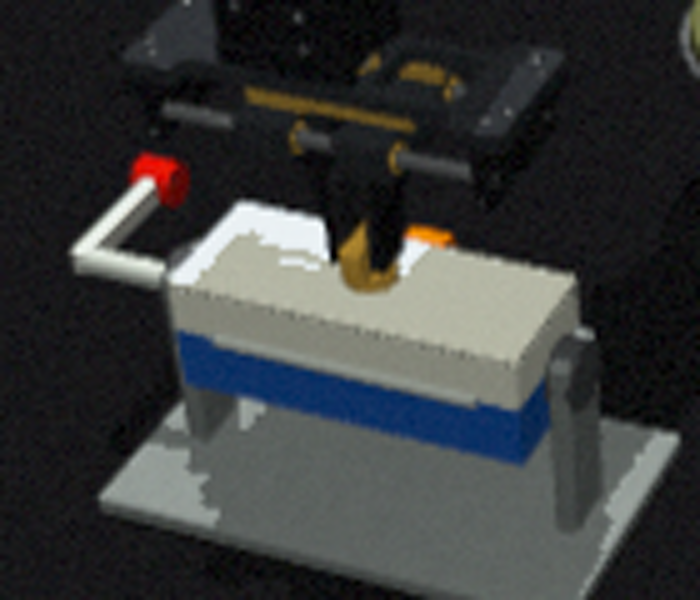

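```bash
python3 -m pendant '[{"travel":[0,0,0],"twist":0.16},{"travel":[0,0,0],"twist":0.32},{"travel":[0,0,0],"twist":0.48},{"travel":[0,0,0],"twist":0.64},{"travel":[0,0,0],"twist":0.8},{"travel":[0,0,0],"twist":0.96},{"travel":[0,0,0],"twist":1.12},{"travel":[0,0,0],"twist":1.26},{"travel":[0,0,0],"twist":1.36},{"travel":[0,0,0],"twist":1.36}]'
python3 - <<'E'
from h import *
go(M(0,0,.142),85.1)
print(tool()[0]['torque'])
shot('scene','s24',(165,150,305,270),5)
E
```

```text
time: 31.72
position: [0.4975, -0.1289, 0.1433]
tool_rot: [-0.093, 1.582, 0.098]
ft_force: [-3.4, -4.4, 3.8]
grip_width: 0.137
pos [ 0.4975 -0.1289  0.1433] yaw 6.96 -> travel [0.0013, 0.002, 0.0005] twist -1.3639 q7 0.23 F [-3.4 -4.4  3.8] t 31.725 w 0.137 down [-0.0138  0.0027 -0.9999]
[-0.75590512  0.47358806 -0.01327989]
```

View pics/s24.png

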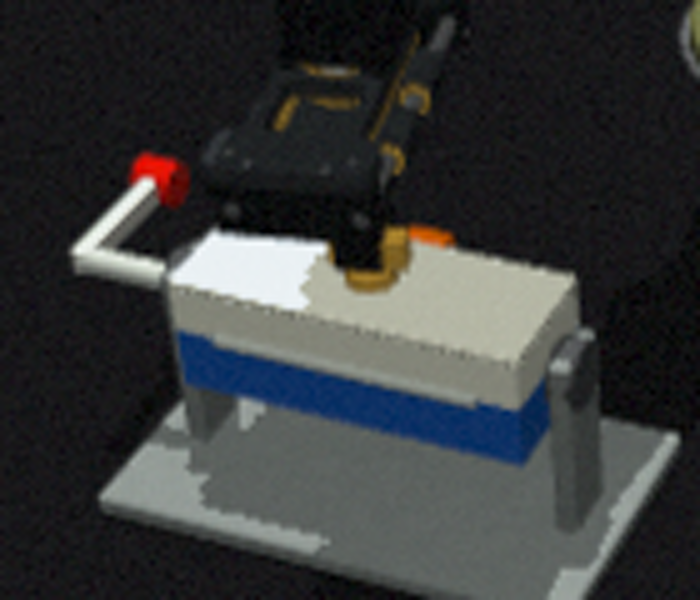

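Turned about 1.36 so far. I'll carry on to the stop.

```bash
python3 -m pendant '[{"travel":[0,0.001,0],"twist":0.06},{"travel":[0,0.001,0],"twist":0.12},{"travel":[0,0.001,0],"twist":0.18},{"travel":[0,0.001,0],"twist":0.22},{"travel":[0,0.001,0],"twist":0.22}]'
python3 - <<'E'
from h import *
go(M(0,0,.142),85.1)
print(tool()[0]['torque'])
E
```

```text
time: 32.4
position: [0.4971, -0.1286, 0.1433]
tool_rot: [0.076, 1.584, -0.075]
ft_force: [-1.0, -3.7, 1.1]
grip_width: 0.139
pos [ 0.4971 -0.1286  0.1433] yaw -5.53 -> travel [0.0013, 0.0018, 0.0004] twist -1.5818 q7 0.01 F [-1.  -3.7  1.1] t 32.4 w 0.139 down [-0.0142  0.0013 -0.9999]
[-0.90701298  0.06174869  0.62813197]
```

```bash
python3 -m pendant '[{"travel":[0,0,0],"twist":0.22},{"travel":[0,0,0],"twist":0.0},{"travel":[-0.03,0,0],"twist":0},{"travel":[-0.07,0,0],"twist":0},{"travel":[-0.11,0,0],"twist":0},{"travel":[-0.11,0,0],"twist":0}]' -0.2
python3 - <<'E'
from h import *
go(M(-.075,-.165,.25),-94.9)
shot('scene','s25',(165,150,305,270),5)
E
```

```text
time: 33.15
position: [0.5007, -0.1276, 0.2563]
tool_rot: [0.075, 1.578, -0.075]
ft_force: [0.2, 1.0, -0.6]
grip_width: 0.399
pos [ 0.5007 -0.1276  0.2563] yaw -5.47 -> travel [0.0069, -0.1652, -0.0764] twist 1.5609 q7 0.07 F [ 0.2  1.  -0.6] t 33.15 w 0.399 down [-0.0088  0.001  -1.    ]
```

View pics/s25.png

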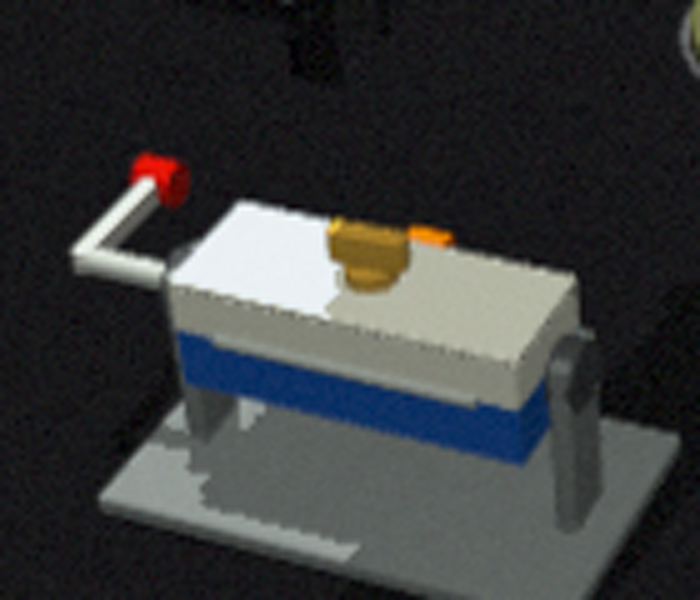

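The nut bar now lies along the row, at crop (330,230) to (408,245), so it is locked. The hood is flush. Now the crank handle at crop (160,180).

```bash
python3 -m pendant '[{"travel":[0,-0.05,-0.02],"twist":0.18},{"travel":[0,-0.1,-0.04],"twist":0.36},{"travel":[0,-0.1652,-0.0764],"twist":0.54},{"travel":[0,-0.1652,-0.0764],"twist":0.72},{"travel":[0,-0.1652,-0.0764],"twist":0.9},{"travel":[0,-0.1652,-0.0764],"twist":1.08},{"travel":[0,-0.1652,-0.0764],"twist":1.26},{"travel":[0,-0.1652,-0.0764],"twist":1.44},{"travel":[0,-0.1652,-0.0764],"twist":1.561},{"travel":[0,-0.1652,-0.0764],"twist":1.561}]' 0
python3 - <<'E'
from h import *
go(M(-.075,-.165,.15),-94.9)
E
```

```text
time: 34.45
position: [0.4072, -0.2839, 0.2535]
tool_rot: [1.267, 1.181, -1.279]
ft_force: [-0.6, 1.0, 0.0]
grip_width: 0.501
pos [ 0.4072 -0.2839  0.2535] yaw -94.8 -> travel [0.1035, 0.0032, 0.001] twist 0.0017 q7 -1.1 F [-0.6  1.   0. ] t 34.45 w 0.501 down [-0.0137  0.0043 -0.9999]
```

```bash
python3 -m pendant '[{"travel":[0.05,0.002,0.001],"twist":0},{"travel":[0.1,0.002,0.001],"twist":0},{"travel":[0.125,0.002,0.001],"twist":0},{"travel":[0.125,0.002,0.001],"twist":0}]'
python3 - <<'E'
from h import *
go(M(-.075,-.165,.088),-94.9)
shot('scene','s26',(165,140,285,240),6)
f=lambda q:((proj('scene',q)-[165,140])*6+3).round()
print(f(M(-.075,-.176,.1)),f(M(-.075,-.154,.1)))
E
```

```text
time: 34.95
position: [0.4057, -0.2829, 0.1259]
tool_rot: [1.266, 1.189, -1.279]
ft_force: [-0.2, 0.8, -0.4]
grip_width: 0.498
pos [ 0.4057 -0.2829  0.1259] yaw -94.67 -> travel [0.0378, 0.004, 0.0019] twist 0.004 q7 -1.15 F [-0.2  0.8 -0.4] t 34.95 w 0.498 down [-0.0178  0.0086 -0.9998]
[172. 277.] [216. 287.]
```

View pics/s26.png

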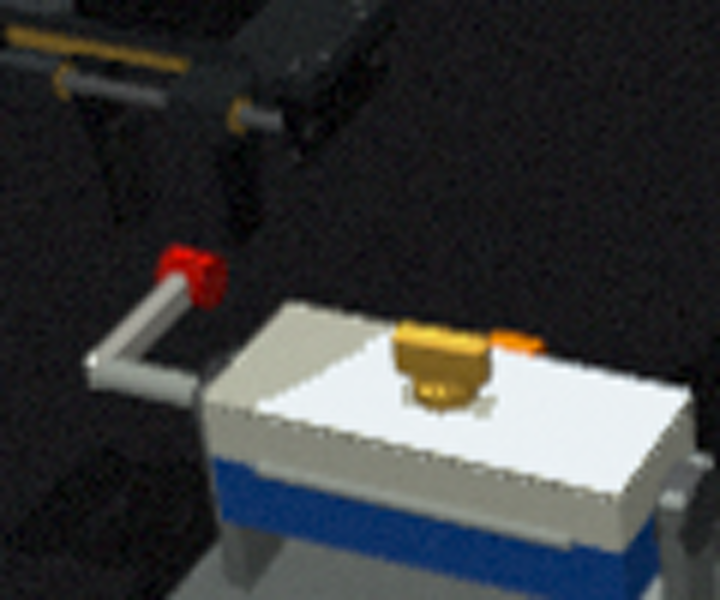

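```bash
python3 -m pendant '[{"travel":[0.015,0.003,0.0019],"twist":0},{"travel":[0.03,0.003,0.0019],"twist":0},{"travel":[0.038,0.003,0.0019],"twist":0},{"travel":[0.038,0.003,0.0019],"twist":0}]'
python3 -m pendant '[{"travel":[0,0,0],"twist":0},{"travel":[0,0,0],"twist":0},{"travel":[0,0,0],"twist":0},{"travel":[0,0,0],"twist":0},{"travel":[0,0,0],"twist":0}]' -0.9 25
python3 - <<'E'
from h import *
go(M(-.075,-.165,.088),-94.9)
shot('scene','s27',(165,140,285,240),6)
R_=.075
for d in range(0,181,15):
    a=np.radians(d); print(d,round(-R_*np.sin(a),4),round(R_*(1-np.cos(a)),4))
E
```

```text
time: 35.5
position: [0.4088, -0.2853, 0.0889]
tool_rot: [1.266, 1.187, -1.278]
ft_force: [-0.5, 0.8, 0.2]
grip_width: 0.5
time: 36.12
position: [0.409, -0.2853, 0.0892]
tool_rot: [1.267, 1.186, -1.278]
ft_force: [-1.0, 0.4, 1.5]
grip_width: 0.249
pos [ 0.409  -0.2853  0.0892] yaw -94.69 -> travel [0.0012, -0.0001, -0.0005] twist 0.0037 q7 -1.18 F [-1.   0.4  1.5] t 36.125 w 0.249 down [-0.0159  0.0072 -0.9998]
0 -0.0 0.0
15 -0.0194 0.0026
30 -0.0375 0.01
45 -0.053 0.022
60 -0.065 0.0375
75 -0.0724 0.0556
90 -0.075 0.075
105 -0.0724 0.0944
120 -0.065 0.1125
135 -0.053 0.128
150 -0.0375 0.14
165 -0.0194 0.1474
180 -0.0 0.15
```

View pics/s27.png

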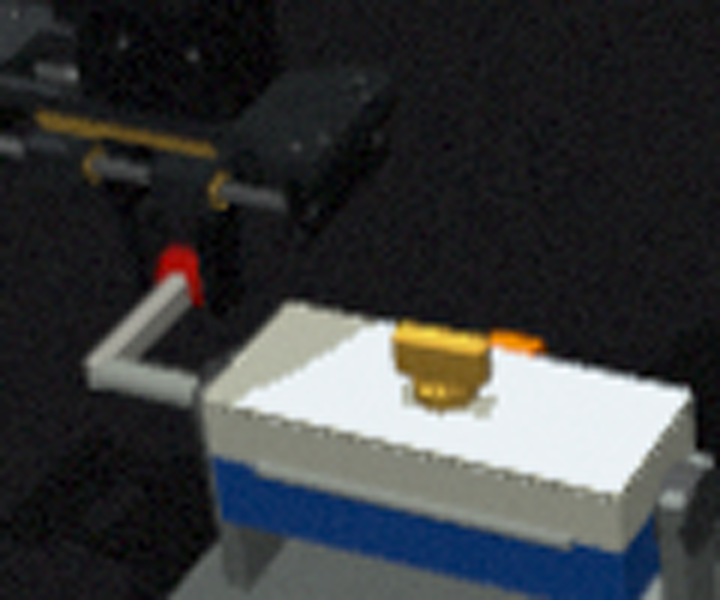

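```bash
python3 -m pendant '[{"travel":[-0.0104,0.0007,0],"twist":0},{"travel":[-0.0219,0.0033,0],"twist":0},{"travel":[-0.0329,0.0076,0],"twist":0},{"travel":[-0.043,0.0136,0],"twist":0},{"travel":[-0.0521,0.0211,0],"twist":0},{"travel":[-0.0599,0.0299,0],"twist":0},{"travel":[-0.0662,0.0398,0],"twist":0},{"travel":[-0.0709,0.0506,0],"twist":0},{"travel":[-0.0739,0.062,0],"twist":0},{"travel":[-0.075,0.075,0],"twist":0}]'
cat >> h.py <<'E'
def crank():
    s,T=tool(); p=s['position'];d=p[:2]-C; x,z=d@MX,p[2]+.0112; print('mx',x.round(4),'my',(d@MY).round(4),'R',np.hypot(x,z-.1).round(4),'a',np.degrees(np.arctan2(z-.1,-x)).round(2),'F',s['ft_force'].round(1),'w',s['grip_width'],'t',s['time'],'down',T[:,0].round(4))
    return x,z
E
python3 - <<'E'
from h import *
crank(); go(M(0,-.165,.1638),-94.9); shot('scene','s28',(165,140,285,240),6)
E
```

```text
time: 37.42
position: [0.4846, -0.292, 0.1643]
tool_rot: [1.266, 1.188, -1.28]
ft_force: [-5.7, 1.8, -1.4]
grip_width: 0.25
mx 0.0011 my -0.1657 R 0.0755 a 90.8 F [-5.7  1.8 -1.4] w 0.2501733285361199 t 37.425 down [-0.0181  0.0073 -0.9998]
pos [ 0.4846 -0.292   0.1643] yaw -94.72 -> travel [0.0006, -0.001, -0.0007] twist 0.0031 q7 -1.27 F [-5.7  1.8 -1.4] t 37.425 w 0.25 down [-0.0181  0.0073 -0.9998]
```

View pics/s28.png

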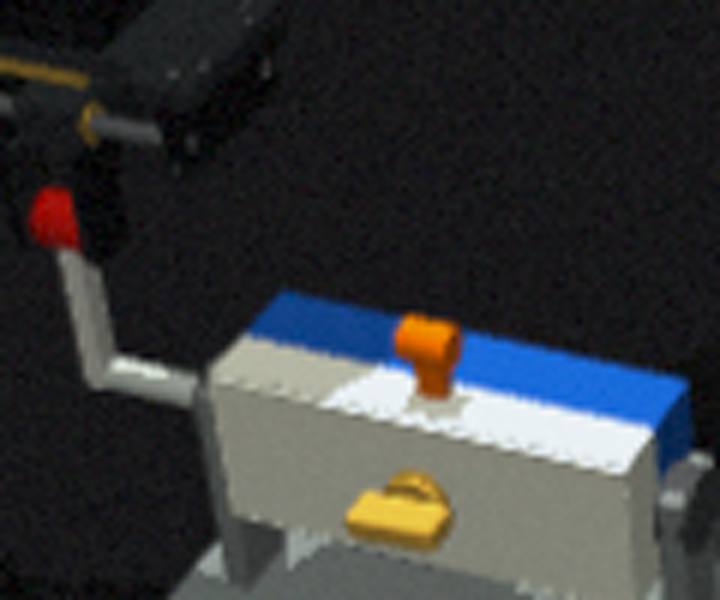

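```bash
python3 -m pendant '[{"travel":[0.0011,0.013,0],"twist":0},{"travel":[0.0045,0.0257,0],"twist":0},{"travel":[0.01,0.0375,0],"twist":0},{"travel":[0.0175,0.0482,0],"twist":0},{"travel":[0.0268,0.0575,0],"twist":0},{"travel":[0.0375,0.065,0],"twist":0},{"travel":[0.0493,0.0705,0],"twist":0},{"travel":[0.062,0.0742,0],"twist":0},{"travel":[0.075,0.0755,0],"twist":0},{"travel":[0.078,0.0755,0],"twist":0}]'
python3 - <<'E'
from h import *
crank(); go(M(.075,-.165,.0888),-94.9); shot('scene','s29',(165,140,285,240),6)
E
```

```text
time: 38.72
position: [0.559, -0.2986, 0.088]
tool_rot: [1.264, 1.188, -1.283]
ft_force: [-15.9, 3.5, 24.3]
grip_width: 0.254
mx 0.0757 my -0.1659 R 0.0757 a -179.36 F [-15.9   3.5  24.3] w 0.25364858196036977 t 38.725 down [-0.02    0.006  -0.9998]
pos [ 0.559  -0.2986  0.088 ] yaw -94.75 -> travel [-0.0008, -0.0007, -0.0009] twist 0.0027 q7 -1.39 F [-15.9   3.5  24.3] t 38.725 w 0.254 down [-0.02    0.006  -0.9998]
```

View pics/s29.png

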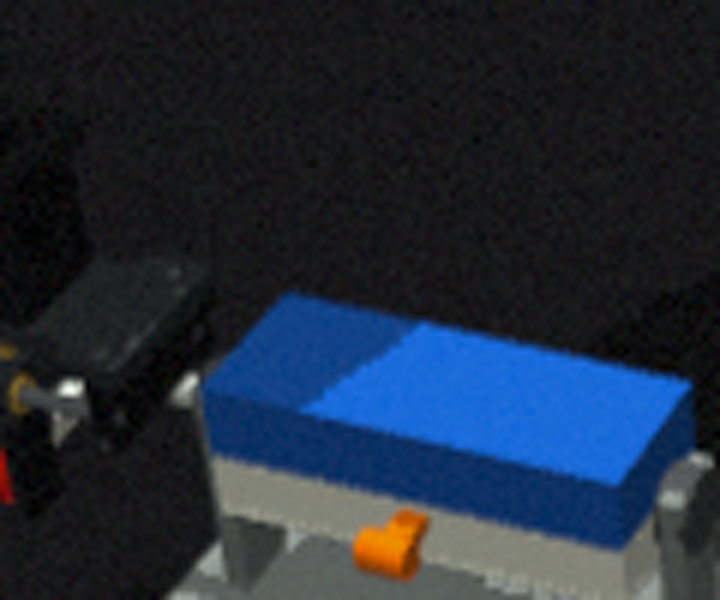

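The carrier is fully inverted and pressing on its stop at 24 N. I hold it for more than 3 s.

```bash
for i in 1 2 3; do python3 -m pendant '[{"travel":[0,0,0],"twist":0},{"travel":[0,0,0],"twist":0},{"travel":[0,0,0],"twist":0},{"travel":[0,0,0],"twist":0},{"travel":[0,0,0],"twist":0},{"travel":[0,0,0],"twist":0},{"travel":[0,0,0],"twist":0},{"travel":[0,0,0],"twist":0},{"travel":[0,0,0],"twist":0},{"travel":[0,0,0],"twist":0}]' | grep -E 'time|position|force'; done
python3 - <<'E'
from h import *
crank();shot('scene','s30',(150,140,290,250),5)
E
```

```text
time: 40.02
position: [0.5588, -0.2986, 0.0889]
ft_force: [-5.6, 1.2, 2.3]
time: 41.28
position: [0.5588, -0.2986, 0.0889]
ft_force: [-4.3, 1.4, -0.3]
time: 42.52
position: [0.5588, -0.2986, 0.0889]
ft_force: [-4.5, 1.7, 1.1]
mx 0.0756 my -0.1659 R 0.0756 a 179.93 F [-4.5  1.7  1.1] w 0.2504701276051951 t 42.525 down [-0.0207  0.0059 -0.9998]
```

View pics/s30.png

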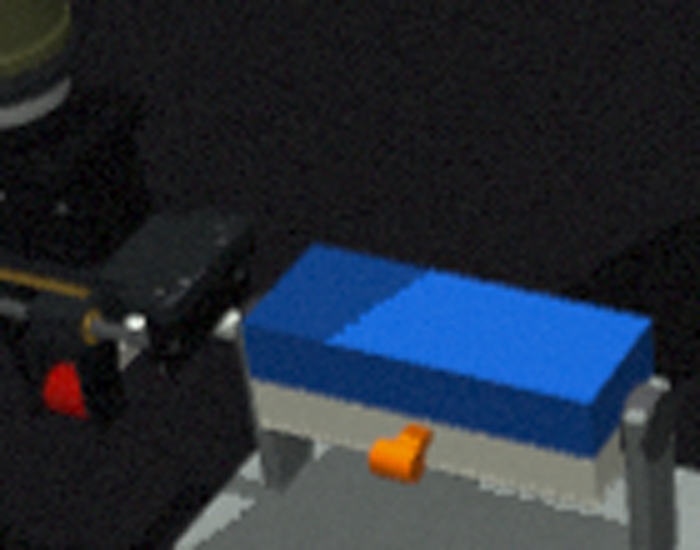

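```bash
python3 -m pendant '[{"travel":[-0.0104,-0.0009,0],"twist":0},{"travel":[-0.0219,-0.0037,0],"twist":0},{"travel":[-0.0329,-0.0082,0],"twist":0},{"travel":[-0.043,-0.0144,0],"twist":0},{"travel":[-0.0521,-0.0221,0],"twist":0},{"travel":[-0.0599,-0.0311,0],"twist":0},{"travel":[-0.0662,-0.0411,0],"twist":0},{"travel":[-0.0709,-0.052,0],"twist":0},{"travel":[-0.0739,-0.0635,0],"twist":0},{"travel":[-0.075,-0.0765,0],"twist":0}]'
python3 - <<'E'
from h import *
crank()
E
```

```text
time: 43.82
position: [0.4836, -0.2919, 0.1638]
tool_rot: [1.265, 1.189, -1.282]
ft_force: [5.3, 0.6, -32.2]
grip_width: 0.252
mx 0.0001 my -0.1657 R 0.075 a 90.06 F [  5.3   0.6 -32.2] w 0.2520763303336236 t 43.825 down [-0.0202  0.0074 -0.9998]
```

```bash
python3 -m pendant '[{"travel":[0.0025,-0.013,0],"twist":0},{"travel":[0.006,-0.0256,0],"twist":0},{"travel":[0.0115,-0.0373,0],"twist":0},{"travel":[0.0188,-0.0479,0],"twist":0},{"travel":[0.028,-0.057,0],"twist":0},{"travel":[0.0385,-0.0643,0],"twist":0},{"travel":[0.05,-0.0696,0],"twist":0},{"travel":[0.0625,-0.0728,0],"twist":0},{"travel":[0.075,-0.0738,0],"twist":0},{"travel":[0.079,-0.0738,0],"twist":0}]'
python3 - <<'E'
from h import *
crank();shot('scene','s31',(150,140,290,250),5)
E
```

```text
time: 45.08
position: [0.4095, -0.2855, 0.09]
tool_rot: [1.264, 1.186, -1.282]
ft_force: [-5.3, 5.9, 3.5]
grip_width: 0.252
mx -0.0744 my -0.1656 R 0.0744 a 0.91 F [-5.3  5.9  3.5] w 0.25215628378779753 t 45.075 down [-0.0186  0.0049 -0.9998]
```

View pics/s31.png

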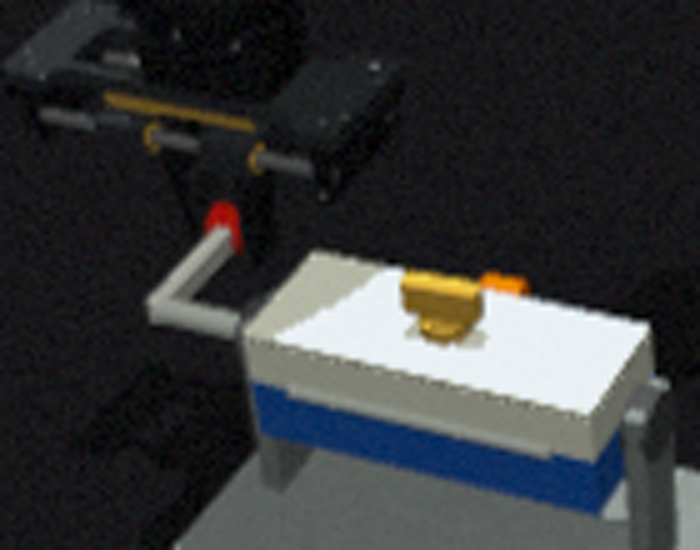

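Almost upright. I'll press it onto its stop.

```bash
python3 -m pendant '[{"travel":[0.002,0,0],"twist":0},{"travel":[0.004,0,0],"twist":0},{"travel":[0.006,0,0],"twist":0},{"travel":[0.006,0,0],"twist":0}]'
python3 - <<'E'
from h import *
crank()
E
python3 -m pendant '[{"travel":[0,0,0],"twist":0},{"travel":[0,0,0],"twist":0},{"travel":[0,0,0],"twist":0}]'
```

```text
time: 45.62
position: [0.4095, -0.2855, 0.0881]
tool_rot: [1.262, 1.185, -1.283]
ft_force: [-8.7, 7.4, 9.7]
grip_width: 0.252
mx -0.0744 my -0.1657 R 0.0744 a -0.52 F [-8.7  7.4  9.7] w 0.25185079236457925 t 45.625 down [-0.0192  0.003  -0.9998]
time: 46.0
position: [0.4095, -0.2855, 0.0912]
tool_rot: [1.261, 1.184, -1.284]
ft_force: [-5.3, 4.9, 0.7]
grip_width: 0.253
```

```bash
python3 -m pendant '[{"travel":[0.004,0,0],"twist":0},{"travel":[0.008,0,0],"twist":0},{"travel":[0.011,0,0],"twist":0},{"travel":[0.011,0,0],"twist":0},{"travel":[0.011,0,0],"twist":0}]'
python3 - <<'E'
from h import *
crank()
E
```

```text
time: 46.62
position: [0.4098, -0.2856, 0.0874]
tool_rot: [1.258, 1.182, -1.286]
ft_force: [-14.1, 11.3, 28.8]
grip_width: 0.249
mx -0.074 my -0.1658 R 0.074 a -1.07 F [-14.1  11.3  28.8] w 0.24904520993121576 t 46.625 down [-0.0203 -0.0017 -0.9998]
```

```bash
python3 -m pendant '[{"travel":[0.002,0,0],"twist":0},{"travel":[0.002,0,0],"twist":0},{"travel":[0.002,0,0],"twist":0},{"travel":[-0.03,0,0],"twist":0},{"travel":[-0.08,0,0],"twist":0},{"travel":[-0.13,0,0],"twist":0},{"travel":[-0.18,0,0],"twist":0},{"travel":[-0.18,-0.0,0.06],"twist":0},{"travel":[-0.18,-0.0,0.12],"twist":0},{"travel":[-0.18,-0.0,0.12],"twist":0}]' 0
python3 - <<'E'
from h import *
shot('scene','s32',(150,140,290,250),5); im=shot('top','t32',(345,205,480,305),5)
im2=ctrl.get_image('scene')
rt=[c for c,s in blobs(im,(0,180,80),(6,255,255))[0] if c[0]>400]
rs=[c for c,s in blobs(im2,(0,180,80),(6,255,255))[0] if c[0]<300]
print(rt,rs,tri(rs[0],rt[0])); 
go(M(0,0,.3))
E
```

```text
time: 47.88
position: [0.4007, -0.4107, 0.2665]
tool_rot: [1.263, 1.179, -1.293]
ft_force: [-0.5, 0.4, 0.2]
grip_width: 0.499
[array([464.9, 297.2])] [array([196.8, 184.8])] (array([ 0.40736032, -0.28510027,  0.10427047]), np.float64(0.0005016721309370046))
pos [ 0.4043 -0.404   0.2676] yaw -94.63 -> travel [-0.0344, 0.0701, -0.2838] twist None q7 -0.99 F [ 0.7  0.4 -0. ] t 48.025 w 0.497 down [-1.980e-02 -6.000e-04 -9.998e-01]
```

View pics/s32.png

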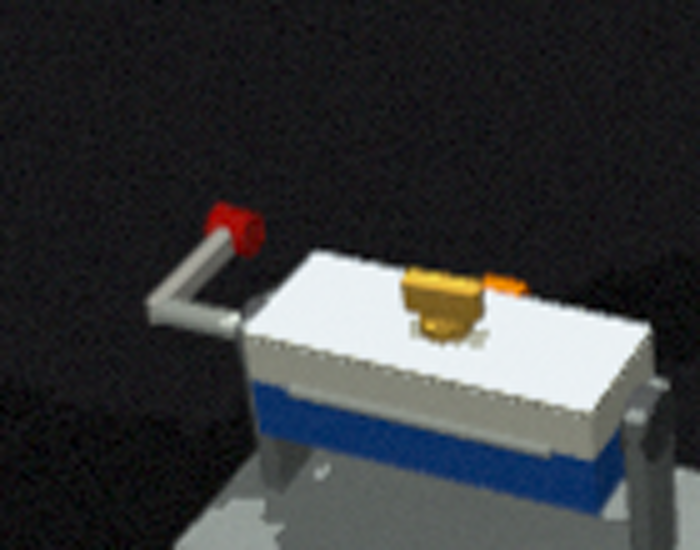

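View pics/t32.png

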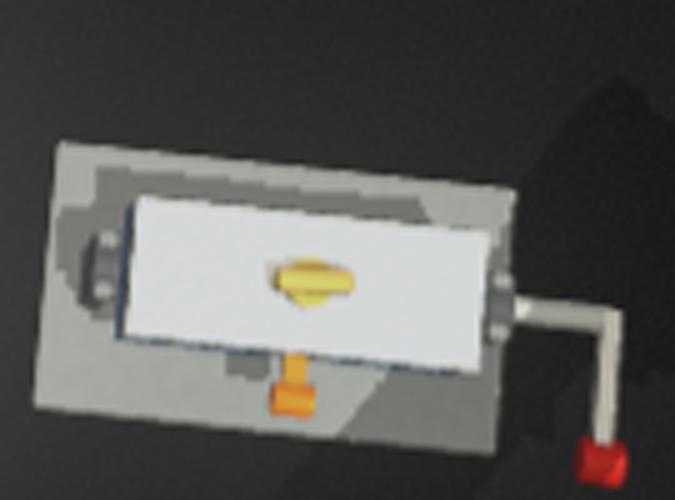

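```bash
python3 - <<'E'
from h import *
im=ctrl.get_image('top'); hsv=cv2.cvtColor(im,cv2.COLOR_RGB2HSV)
m=cv2.inRange(hsv,(15,100,120),(35,255,255)); m[:,:395]=0;m[:,425:]=0;m[:255]=0;m[:270]=m[:270]
m[272:]=0
c=max(cv2.findContours(m,0,1)[0],key=cv2.contourArea); print('nut',cv2.minAreaRect(c))
for c,s in blobs(im,(8,150,100),(22,255,255))[0]: print(c,s[4])
print(ctrl.close_job())
E
```

```text
nut ((407.5, 261.0), (8.0, 15.0), 90.0)
[287.7 173.9] 339
[403.3 282.5] 72
the job is handed in; nothing more can be done
None
```

The job is done and handed in; the hand-in call gives no verdict. It took about 48 s of the 210 s allowed.

- **Jars:** Three jars were on the bench, and I stood all three upright in pockets. They touched bottom at 10–20 N. The top camera put them within about 1 mm of the row's middle line before the hood was shut.
- **Hood and nut:** I swung the hood shut against its stop (29 N). I turned the wing nut about 1.5 rad clockwise, until the torque rose at its stop.
- **Turning:** I cranked the carrier upside down to its stop, held it there about 3.8 s, then brought it back. I pressed it onto the upright stop (29 N) before letting go.

**Last checks:** The crank handle is back at its starting height (0.1043 m against 0.1043 m). The hood is flush, the nut bar lies along the row, and the gripper is clear of everything. The reagent cap is at the same pixel as at the start. I did not re-measure the canister or timer, but the arm never went near them.

**Not confirmed:**
- The jars were hidden under the hood after mixing, so I could not see them again.
- On the first press onto the upright stop, the crank sprang back about 3 mm when released, so I pressed again, harder.
- The last nut measurement is too coarse to give its angle closer than a few degrees.

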